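Stow the valve and latch the spares box

ROBOT

A 7-joint arm with a two-finger parallel gripper is mounted at the origin on the work surface. World frame = base frame: x ahead of the robot, y to its left, z up, the work surface at z = 0. Lengths are in m, angles in rad, forces in N, time in s.
With the tool pointing down it reaches from about 0.425 to 0.925 m from the base axis. Payload 6.8 kg.
Tool frame: the origin (TCP) lies at the very end of the fingers, on their centre line; the grasp point (between the pads) lies 19 mm behind it; z points along the fingers, y is the line along which they close (so a half turn about z gives the same grasp; the last joint's range is limited). The gripper opens to 85 mm and grips with 20 to 120 N. Pads are 22 mm wide; open, the fingers measure 114 mm over their backs; the gripper's body (76 mm by 85 mm) begins 54 mm behind the grasp point. The pads swing forward as they close: fully open they stand 13 mm farther back than shut.
Start: joints at [1.052, 0.477, 0.022, 1.555, -0.011, 1.109, -0.083], TCP at [0.27, -0.619, 0.203] pointing down, gripper open.
Joint ranges: [-2.96, 2.96], [-0.34, 2.1], [-1.41, 1.46], [0.24, 2.44], [-1.37, 4.51], [0.17, 1.92], [-2.96, 2.96]. Speed limits (rad/s): [2.39, 2.39, 3.14, 3.14, 3.14, 3.14, 3.14].

INTERFACE

Orientations are given as a unit quaternion [w, x, y, z].
In Python, from station import get_obs, read_camera, hand_in gives the robot as it stands.
- The arm moves only by the tool arm_command, never from a script. Its argument "commands" is one flat list of numbers, 7 for each row, row after row: the shift along the tool's x, y, z in m, then the turn, a rotation vector about the tool's x, y, z in degrees, then the opening, from 0 (shut) to 1 (fully open). In form: [tx, ty, tz, rx, ry, rz, fingers, tx, ty, tz, rx, ry, rz, fingers, ...]. A call has 1 to 8 rows; each row is the pose to reach, as a shift and turn from the pose commanded when the call began, along the tool's axes at that moment; what a row does not reach only later rows make up. A row lasts 1/10 s, in which the tool goes at most 50 mm and 8.59 degrees, less where a joint would pass 70% of its speed; a pose out of reach is approached as far as the arm can. A call with a gripper value outside its range is refused whole. The fingers move at their own pace and stop on an object; "force" is the grip in N (left out, the last holds). Time passes only in rows, so rows that repeat a pose let the fingers close. It gives the time, the measured TCP pose, the force, the opening and the grip force at its end, in the units of the state.
- get_obs(): the state, without advancing time (a new reading comes with each control period).
- read_camera(name): name is "side" or "top" or "wrist"; returns a dict with "img" (400x640x3 uint8, red, green, blue), "camera_matrix" (3x3 intrinsics, pixels), "k1" (the pictures are not rectified: a ray, as slopes to the right and down, at radius r is drawn at 1 + k1 r^2 times it, then the intrinsics apply), "pose" (4x4, takes a point from camera to world coordinates). Camera axes: x right, y down, z forward; pixel columns grow to the right and rows downward; lengths in m; the calibration is good to about 2 mm. A picture is of the moment at which its call begins. There is no depth.
- hand_in(): hands the job in; it is judged then, once.
The state is a dict: "t": time; "q": joint angles; "joint_vel": joint speeds; "joint_torque": joint torques, N m; "eef_pos": TCP position; "tool_rot": TCP orientation; "contact_force": force on the tool from outside, world axes, zero at the start; "torque": the same for the moment, N m; "gripper_width": opening from 0.0 (shut) to 1.0 (fully open); "grasp_force": force on a finger pad.
Only numpy, scipy, OpenCV 4.12 (cv2) and the standard library are available. Lean on these libraries where they do the work, as an engineer would, in place of code of your own. Each camera call takes 0.05 s, during which the arm holds its last target. There are 200 camera calls.

TASK

Lay the bronze ball valve (the fitting with the lever handle) in the empty compartment of the spares box without dropping it, and shut the lid. Then fasten the draw latch: swing the wire bail up over the keeper on the lid and press the latch lever down past centre until it lies fully home against the box. Leave the other things on the bench where they are.

Things in the scene. Friction and masses are not known exactly. Their poses are not given: they have to be found in the camera images.
- box: olive painted steel spares box, fixed to the bench, 150 (x) x 240 (y) x 108 mm without its lid, walls 4 mm. Origin: centre of the underside; own x runs from the latch side to the hinge side, own y along the box, z up. Latch on the -x face, lid hinge line at x +75, z 108. Ply floor inside at z 28. A 6 mm divider at y +33 (top z 94) parts the empty compartment (y -116 to +30, 142 wide in x, centre y -43) from one holding a white filter (not to be moved)
- lid (a joint): hinged lid, an inverted tray 150 x 240 x 48 mm, 0.45 kg, rad: 0 metal to metal shut, grows as it opens (starts at 1.5 to 1.8, upright, at the box's +x side). Stiff hinge (0.5 N m): it stays where it is left and must be pushed all the way. Left shut but not latched it stands about 5 mm proud at the front, on a rubber gasket (about 0.03 rad); the latch squeezes the gasket to about 0.017
- lid_edge (a point): middle of the lid's free front edge, on the lid's outer top face. With the lid shut it lies at box x -75, y 0, z 156
- keeper (a point): keeper: upturned steel hook 40 mm wide on the lid's front, with an 8 mm groove open to above between the lid's face and an outer lip. The point is the centre line of the cross bar when seated; lid shut: box x -80, z 128. The lip's top is 4 mm above the point, the lip 3 to 6 mm further out. Axes as the lid's (as the box's when shut)
- lever (a joint): latch lever: flat steel plate 40 mm wide (along box y), 80 mm long, tip kicked 6 mm outwards, rad: 0 hangs straight down home against the box, pi/2 sticks out level from the latch side, stop at 2.2 (up and out). Stiff (0.1 N m), stays where left; starts at 1.9 to 2.15. With the bail hooked it resists from about 1.05 to 0.5 (about 5 N near the tip), passes centre at about 0.4 and snaps home by itself below about 0.35
- lever_pin (a point): the lever's hinge pin, along box y, fixed at box x -90, y 0, z 80
- lever_tip (a point): middle of the end of the lever, 77 mm from the pin
- bail (a joint): wire bail (U of 6 mm steel wire, 58 mm wide over all, 68 mm from its pin to the cross bar, 45 g) on the lever, measured against the lever, rad: 0 when latched, grows as it swings outwards over the lever to its stop at 2.65. Loose: it falls by its weight, outwards on to its stop (as it starts) or, once past upright, inwards against the lid's face above the keeper; from there it drops into the keeper's groove as the lever is pressed down
- bail_pin (a point): the bail's pin on the lever, 18 mm from the lever pin, along box y
- bail_bar (a point): centre of the bail's cross bar, which runs along box y
- valve: bronze ball valve lying on the bench, about 0.55 kg: body 112 mm long (own x), 36 wide (y), 40 high; flat steel lever handle 74 x 14 x 6 mm on a stem over it, from x -12 to +62, top at z 60. Origin: centre of the underside, z up. Fits the empty compartment along box y
- hosetail: bystander: brass hose tail without a handle, 105 x 40 x 35 mm, lying along its own x; origin under its centre
- sander: bystander: cork and wood sanding block 105 x 60 x 41 mm; origin under its centre
- jar: bystander: glass jar with steel lid, 60 mm across, 85 high, in front of the box by the latch; origin under its centre
- tin: bystander: varnish tin 72 mm across, 89 high, behind the box's hinge side; origin under its centre
- chisel: bystander: wood chisel 193 mm long, 26 high, handle towards own -x, lying on the bench in front of the latch; origin under its middle
- mallet: bystander: wooden mallet 255 mm long, handle towards own -x, 65 high; origin on the bench under the handle, 115 mm from the head centre
Things that resemble listed ones, but are neither listed nor needed, are in the scene too. Leave any red look-alike of the valve alone.

How it is judged:
On the way, in this order (a step that is already met when the one before it is completed fails the run):
1. the valve lies in the empty compartment, let go (x of valve in the frame of box between -0.065 and 0.065 m and y of valve in the frame of box between -0.11 and 0.025 m and z of valve in the frame of box between 0.02 and 0.05 m and contact force between the fingers and valve below 0.1 N and linear speed of valve below 0.05 m/s), for 0.2 s.
2. the lid is shut on its gasket (value of joint lid below 0.06 rad), for 0.2 s.
3. the bail's cross bar has come over the keeper's lip (value of joint lid below 0.06 rad and x of bail_bar in the frame of keeper between -0.003 and 0.006 m and z of bail_bar in the frame of keeper between -0.006 and 0.026 m), for 0.2 s.
4. the lever has gone past centre with the bail hooked (value of joint lever below 0.2 rad and horizontal distance between bail_bar and keeper below 0.006 m), for 0.2 s.
At the end, for the whole second after the job is handed in: Valve at rest on the floor of the empty compartment (underside at box z below 50 mm); lid joint below 0.025 rad; lever below 0.1 rad; the cross bar within 6 mm of the keeper point; bystanders within 40 mm of their starts; robot touching nothing (x of valve in the frame of box between -0.065 and 0.065 m and y of valve in the frame of box between -0.11 and 0.025 m and z of valve in the frame of box between 0.02 and 0.05 m and linear speed of valve below 0.05 m/s and value of joint lid below 0.025 rad and value of joint lever below 0.1 rad and horizontal distance between bail_bar and keeper below 0.006 m and z of bail_bar in the frame of keeper between -0.006 and 0.006 m and distance of each of hosetail, sander, jar, tin, chisel, mallet from where it was at the start of the episode below 0.04 m).
It fails at once if the valve is dropped (moves faster than 0.75 m/s while no finger holds it) (linear speed of valve above 0.75 m/s and contact force between the fingers and valve below 0.05 N).
It fails at once if a bystander is pushed or knocked more than 40 mm (distance of any of hosetail, sander, jar, tin, chisel, mallet from where it was at the start of the episode above 0.04 m).
It also fails if it takes over 58 s, if anything falls off the work surface, if the arm or the gripper's body presses on something with over 40 N, if the wrist force passes 120 N, or if a joint passes its speed limit or range.

## Working session

There is one attempt and no reset: what is moved stays moved. The work goes in short steps, Python scripts to look and compute and a tool call to move; the robot and the scene stay as the last step left them, time stands still between calls to the robot, and variables do not carry over. Pictures are saved under pics/ and viewed, at most 10 in all, crops included, and the job is handed in when it is done.

Besides the shell and the picture viewer there is one more tool, called after ">>>" as name(argument=value, ...), one argument or row to a line, values as JSON. arm_command: Moves the arm, as the interface text tells. Its arguments: {"type":"object","properties":{"commands":{"type":"array","items":{"type":"number"}},"force":{"type":"number"}},"required":["commands"]}

```bash
mkdir -p pics; cat > h.py <<'E'
import numpy as np, cv2, pickle
from scipy.spatial.transform import Rotation as R
def grab(name,save=True):
    from station import read_camera
    c=read_camera(name); pickle.dump(c,open(f'{name}.pkl','wb')); return c
def load(name): return pickle.load(open(f'{name}.pkl','rb'))
def proj(c,P):
    P=np.atleast_2d(P).astype(float); T=np.linalg.inv(c['pose']); p=P@T[:3,:3].T+T[:3,3]
    s=p[:,:2]/p[:,2:]; r2=(s**2).sum(1,keepdims=True); s=s*(1+c['k1']*r2); K=np.array(c['camera_matrix'])
    return s@K[:2,:2].T+K[:2,2]
def ray(c,uv):
    K=np.array(c['camera_matrix']); d=np.linalg.solve(K[:2,:2],np.array(uv,float)-K[:2,2]); s=d.copy()
    for _ in range(20): s=d/(1+c['k1']*(s@s))
    return c['pose'][:3,3], c['pose'][:3,:3]@np.r_[s,1]
def atz(c,uv,z):
    o,d=ray(c,uv); return o+d*(z-o[2])/d[2]
def tri(c1,u1,c2,u2):
    o1,d1=ray(c1,u1);o2,d2=ray(c2,u2)
    A=np.c_[d1,-d2]; s=np.linalg.lstsq(A,o2-o1,rcond=None)[0]
    a,b=o1+d1*s[0],o2+d2*s[1]; return (a+b)/2,np.linalg.norm(a-b)
def png(img,f,s=1): cv2.imwrite(f,cv2.resize(img[:,:,::-1],None,fx=s,fy=s,interpolation=cv2.INTER_CUBIC))
E
python3 - <<'E'
from h import *
for n in('side','top'):
    c=grab(n); png(c['img'],f'pics/{n}0.png',1.25); print(n,c['pose'].round(3).tolist(),np.array(c['camera_matrix']).tolist(),c['k1'])
from station import get_obs; print(get_obs())
E
```

```text
side [[-0.656, 0.645, -0.392, 0.984], [0.755, 0.564, -0.335, 0.398], [0.005, -0.515, -0.857, 1.141], [0.0, 0.0, 0.0, 1.0]] [[473.098393894364, 0.0, 324.32489919972494], [0.0, 473.098393894364, 194.01799344677403], [0.0, 0.0, 1.0]] -0.09695194216981569
top [[0.027, -0.994, 0.111, 0.367], [-0.999, -0.03, -0.028, 0.026], [0.031, -0.11, -0.993, 1.296], [0.0, 0.0, 0.0, 1.0]] [[386.6210368541828, 0.0, 316.34849498268557], [0.0, 386.6210368541828, 207.89107500291558], [0.0, 0.0, 1.0]] -0.06707340616238353
{'t': 0.1, 'q': array([ 1.05189418,  0.47770599,  0.02232122,  1.55631989, -0.01152335,
        1.10931948, -0.08308948]), 'joint_vel': array([-0.00069842, -0.00214019,  0.0004609 , -0.00430757,  0.00098669,
       -0.00050087, -0.00045306]), 'joint_torque': array([ 4.09470202e-03, -5.97765541e+01,  1.61426090e+00, -2.81954616e+01,
        1.29200183e-02,  5.06693163e-03,  2.48105016e-05]), 'eef_pos': array([ 0.26933685, -0.61831406,  0.20194404]), 'tool_rot': array([-7.85636393e-04,  9.78974908e-01,  2.03979091e-01, -2.08025539e-04]), 'contact_force': array([-0.35824599, -0.61685231, -0.23637311]), 'torque': array([ 0.03610429,  0.02055045, -0.03244637]), 'grasp_force': 0.0, 'gripper_width': 0.9946306981526549}
```

View pics/side0.png

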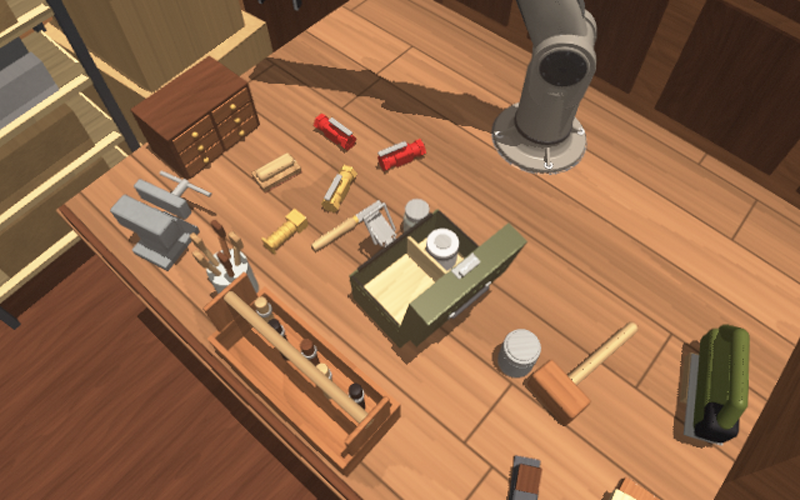

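View pics/top0.png

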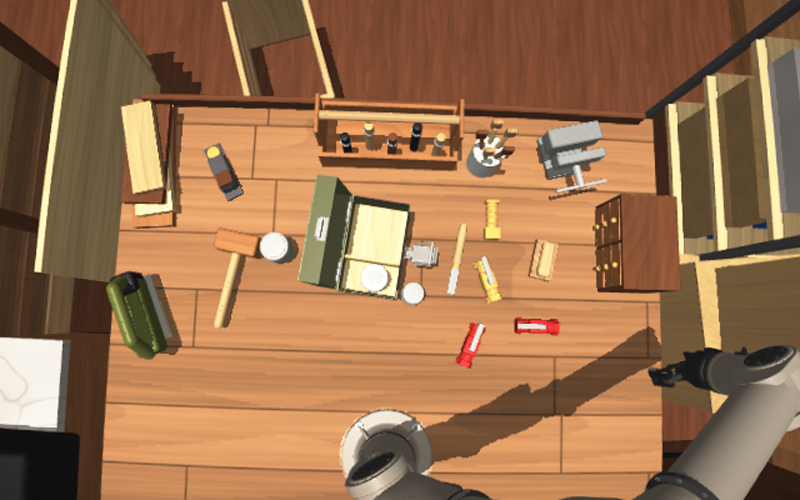

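The side view shows the box with its lid upright, the latch at side (380,225), and the jar at (417,212). The top view matches it, with the box at (355,245) and the latch at (423,253).

Candidates for the valve in the top view are yellow with a grey handle at (487,279), yellow without a handle at (492,219) (the hose tail), and red look-alikes at (470,344) and (537,326). The one at (487,279) fits, since it is bronze and has a lever handle. I'll confirm it in an enlarged crop.

```bash
python3 - <<'E'
from h import *
s=load('side')['img'];t=load('top')['img']
f=lambda im,u,v,w,h,k:cv2.resize(im[v:v+h,u:u+w],None,fx=k,fy=k,interpolation=cv2.INTER_CUBIC)
# side valve: u 250-300,v125-175 ; top valve u 370-410,v 195-245
a=f(s,245,125,50,50,6); b=f(t,365,198,50,50,6)
c=f(s,275,155,150,130,4)
png(np.vstack([np.hstack([a,b])]),'pics/valve.png')
d=f(t,235,135,120,110,5)
png(c,'pics/boxs.png'); png(d,'pics/boxt.png')
E
```

```text
(no output)
```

View pics/valve.png

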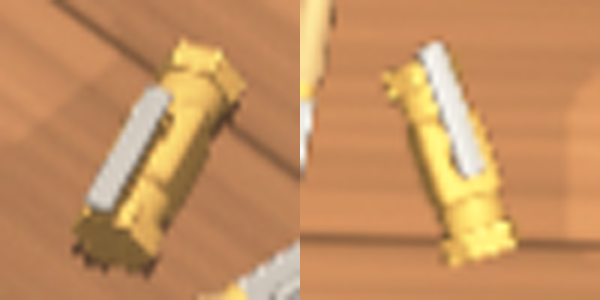

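View pics/boxs.png

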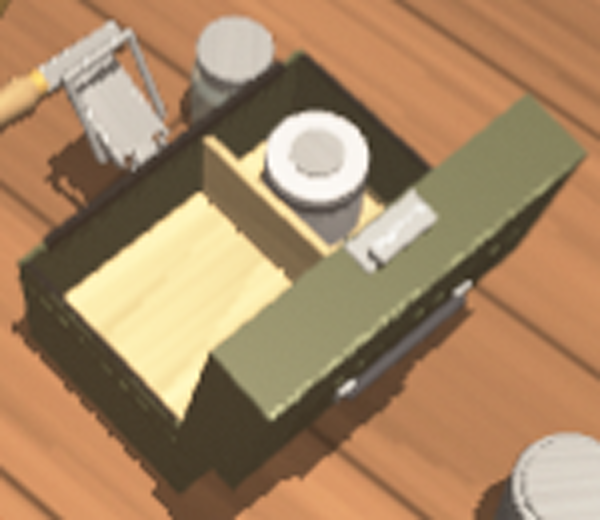

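View pics/boxt.png

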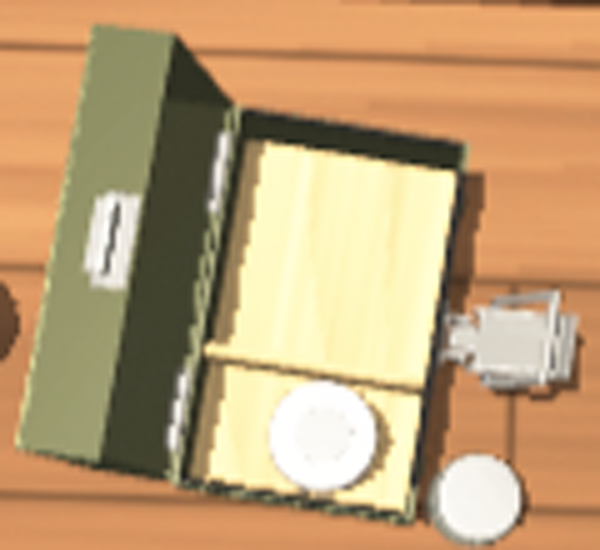

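The crops confirm the bronze valve: it has a grey handle, and its +x end is up in the top view. The lid's front face with the keeper faces up, and the lever sticks out with the bail over it. I'll fit the poses from these pixels.

```bash
cat > fit.py <<'E'
from h import *
from scipy.optimize import least_squares
s,t=load('side'),load('top')
S=lambda u,v:(275+u/4,155+v/4); T=lambda u,v:(235+u/5,135+v/5)
box=[(-75,-120,108,t,T(467,145)),(75,-120,108,t,T(237,108)),(-75,120,108,t,T(412,520)),(75,120,108,t,T(175,486)),
     (-75,-120,108,s,S(25,262)),(-75,120,108,s,S(300,54))]
lid=[(-120,156,t,T(95,25)),(-120,108,t,T(175,38)),(120,108,t,T(100,460)),(120,156,t,T(18,447)),
     (120,108,s,S(535,95)),(120,156,s,S(585,155)),(-120,156,s,S(270,418)),(-120,108,s,S(212,355))]
def W(p,P):
    c,sn=np.cos(p[2]),np.sin(p[2]); P=np.array(P)/1e3
    return [p[0]+c*P[0]-sn*P[1],p[1]+sn*P[0]+c*P[1],P[2]]
def lidp(th,x,y,z):
    dx,dz=x-75,z-108; return (75+dx*np.cos(th)+dz*np.sin(th),y,108-dx*np.sin(th)+dz*np.cos(th))
def res(p):
    r=[proj(c,W(p,(x,y,z)))[0]-uv for x,y,z,c,uv in box]
    r+=[proj(c,W(p,lidp(p[3],-75,y,z)))[0]-uv for y,z,c,uv in lid]
    return np.ravel(r)
f=least_squares(res,[0.6,0.05,1.5,1.6],loss='soft_l1')
E
python3 - <<'E'
from fit import *
p=f.x; print('box',p.round(4),'yawdeg',np.degrees(p[2])); print(res(p).reshape(-1,2).round(1).tolist())
np.save('box.npy',p)
a,e1=tri(t,(386.5,205.5),s,(261.7,159.2)); b,e2=tri(t,(393.67,227.2),s,(271.7,140.3))
print('handle +end',a.round(4),e1,'-end',b.round(4),e2)
for z in(.06,): 
  A=atz(t,(386.5,205.5),z);B=atz(t,(393.67,227.2),z);A2=atz(s,(261.7,159.2),z);B2=atz(s,(271.7,140.3),z);print(A.round(4),B.round(4),A2.round(4),B2.round(4))
A=(A+A2)/2;B=(B+B2)/2;d=(A-B)[:2];print('len',np.linalg.norm(d),'yaw',np.degrees(np.arctan2(d[1],d[0])));d/=np.linalg.norm(d)
print('valve origin',((A+B)[:2]/2-d*.025).round(4))
print('jar',atz(t,T(478,495),.085).round(3),'tin',atz(t,(275/1.25,247/1.25),.089).round(3),'filter',atz(t,T(325,435),.1))
E
```

```text
box [0.5307 0.0477 1.442  1.7468] yawdeg 82.62284242905571
[[0.4, -0.5], [-0.8, -0.6], [-0.4, 0.3], [-1.3, -0.6], [-2.3, -1.2], [-0.3, -2.4], [-1.4, -0.3], [-0.9, -1.1], [-1.0, 0.4], [-1.4, 0.4], [-1.8, -1.2], [0.6, -0.7], [0.0, 0.3], [-0.9, -1.5]]
handle +end [ 0.5182 -0.2344  0.0564] 0.004286625062637743 -end [ 0.4493 -0.2607  0.0522] 0.001016122889907136
[ 0.519  -0.2354  0.06  ] [ 0.4491 -0.2594  0.06  ] [ 0.5188 -0.2302  0.06  ] [ 0.4529 -0.2555  0.06  ]
len 0.07217623561169445 yaw 19.920891820514882
valve origin [ 0.4614 -0.2537]
jar [ 0.421 -0.054  0.085] tin [0.524 0.296 0.089] filter [0.45431763 0.04266072 0.1       ]
```

```bash
cat >> h.py <<'E'
def down(yaw,tilt=0,axis=0):
    "tool x at yaw deg, z down; then tilted by tilt deg about world horizontal dir at azimuth axis deg"
    b=R.from_euler('z',yaw,degrees=True)*R.from_euler('x',180,degrees=True)
    return R.from_rotvec(np.radians(tilt)*np.array([np.cos(np.radians(axis)),np.sin(np.radians(axis)),0]))*b
def plan(wps):
    "wps: (pos world, Rotation)"
    from station import get_obs
    o=get_obs(); q=o['tool_rot']; R0=R.from_quat([q[1],q[2],q[3],q[0]])
    print('t',round(o['t'],2),'eef',o['eef_pos'].round(4),'q',o['q'].round(2))
    for P,Rt in wps:
        d=R0.inv().apply(np.array(P)-o['eef_pos']); r=(R0.inv()*Rt).as_rotvec(degrees=True)
        print((d*1e3).round(1),'mm',r.round(1),'deg',' dist %.0f'%(np.linalg.norm(d)*1e3))
def bw(x,y,z):
    p=np.load('box.npy');c,s=np.cos(p[2]),np.sin(p[2]);return np.array([p[0]+(c*x-s*y)/1e3,p[1]+(s*x+c*y)/1e3,z/1e3])
E
python3 -c "
from h import *
plan([([.4614,-.2537,.15],down(20)),([.4614,-.2537,.012],down(20))])"
```

```text
t 0.1 eef [ 0.2693 -0.6183  0.2019] q [ 1.05  0.48  0.02  1.56 -0.01  1.11 -0.08]
[ 321.7 -257.5   52.3] mm [-0.1  0.   3.5] deg  dist 415
[ 321.7 -257.3  190.3] mm [-0.1  0.   3.5] deg  dist 454
```

>>> arm_command(
  commands=[0.322,-0.257,0.045,0,0,3.5,1,0.322,-0.257,0.045,0,0,3.5,1,0.322,-0.257,0.045,0,0,3.5,1,0.322,-0.257,0.045,0,0,3.5,1,0.322,-0.257,0.045,0,0,3.5,1,0.322,-0.257,0.045,0,0,3.5,1,0.322,-0.257,0.045,0,0,3.5,1,0.322,-0.257,0.045,0,0,3.5,1],
)

```text
t: 0.9
eef_pos: [0.4558, -0.2654, 0.1591]
tool_rot: [0.0, 0.985, 0.174, -0.0]
contact_force: [0.2, 0.4, -0.6]
gripper_width: 1.003
grasp_force: 0.0
```

>>> arm_command(
  commands=[0,0,0,0,0,0,1,0,0,0,0,0,0,1],
)

```text
t: 1.1
eef_pos: [0.4557, -0.266, 0.159]
tool_rot: [-0.0, 0.984, 0.176, -0.0]
contact_force: [-0.1, -0.2, -0.1]
gripper_width: 1.0
grasp_force: 0.0
```

```bash
python3 -c "
from h import *
plan([([.4614,-.2537,.012],down(20))])
c=grab('wrist'); im=c['img'].copy()
v=R.from_euler('z',20,degrees=True)
pts=[v.apply(np.array(a)/1e3)+[.4614,-.2537,0] for a in [(-56,0,20),(56,0,20),(-12,0,60),(62,0,60),(0,18,20),(0,-18,20)]]
for i,u in enumerate(proj(c,pts)): cv2.circle(im,tuple(int(k) for k in u),4,(0,0,255) if i<2 else (255,0,255),-1)
png(im,'pics/w1.png',1)"
```

```text
t 1.1 eef [ 0.4557 -0.266   0.159 ] q [ 0.51  0.29 -0.12  1.94  0.05  0.91 -0.85]
[  9.7  -9.5 147.1] mm [-0.   0.   0.2] deg  dist 148
```

View pics/w1.png

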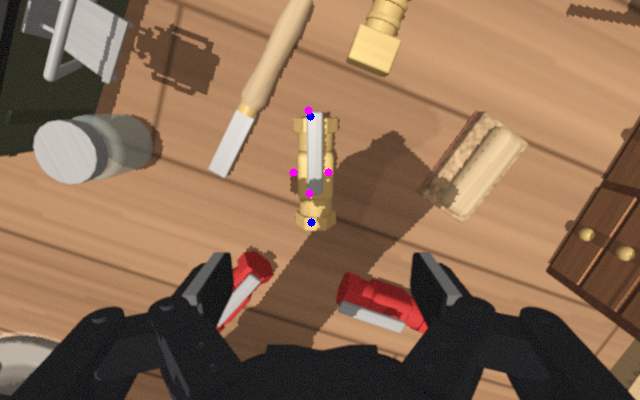

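The wrist view shows the valve body from (315,118) to (315,222). My fit is about 5 px left of it, so I shift 4.5 mm along tool y and descend.

>>> arm_command(
  commands=[0.01,-0.005,0.05,0,0,0,1,0.01,-0.005,0.1,0,0,0,1,0.01,-0.005,0.13,0,0,0,1,0.01,-0.005,0.155,0,0,0,1,0.01,-0.005,0.155,0,0,0,1,0.01,-0.005,0.155,0,0,0,0.3,0.01,-0.005,0.155,0,0,0,0.2,0.01,-0.005,0.155,0,0,0,0.2],
  force=60,
)

```text
t: 1.95
eef_pos: [0.4641, -0.2602, 0.006]
tool_rot: [0.001, 0.985, 0.174, 0.001]
contact_force: [0.4, -0.7, 0.2]
gripper_width: 0.517
grasp_force: 0.0
```

>>> arm_command(
  commands=[0,0,0,0,0,0,0.2,0,0,0,0,0,0,0.2,0,0,-0.01,0,0,0,0.2,0,0,-0.03,0,0,0,0.2,0,0,-0.06,0,0,0,0.2,0,0,-0.1,0,0,0,0.2,0,0,-0.1,0,0,0,0.2],
  force=60,
)

```text
t: 2.65
eef_pos: [0.4664, -0.261, 0.1097]
tool_rot: [0.003, 0.985, 0.174, 0.004]
contact_force: [1.8, -0.1, -6.1]
gripper_width: 0.396
grasp_force: 61.2
```

```bash
python3 -c "
from h import *
y=np.degrees(np.load('box.npy')[2])-90
plan([([.463,-.258,.28],down(20)),(bw(0,-43,240),down(y)),(bw(0,-43,130),down(y)),(bw(0,-43,38),down(y))])
c=grab('wrist'); png(c['img'],'pics/w2.png',1)"
```

```text
t 2.65 eef [ 0.4664 -0.261   0.1097] q [ 0.5   0.36 -0.13  1.98  0.06  0.8  -0.89]
[  -1.    -2.8 -170.4] mm [ 0.4 -0.4  0. ] deg  dist 170
[ 205.2 -247.4 -130.7] mm [ 0.3 -0.5 27.4] deg  dist 347
[ 204.4 -248.2  -20.7] mm [ 0.3 -0.5 27.4] deg  dist 322
[ 203.8 -248.8   71.3] mm [ 0.3 -0.5 27.4] deg  dist 329
```

View pics/w2.png

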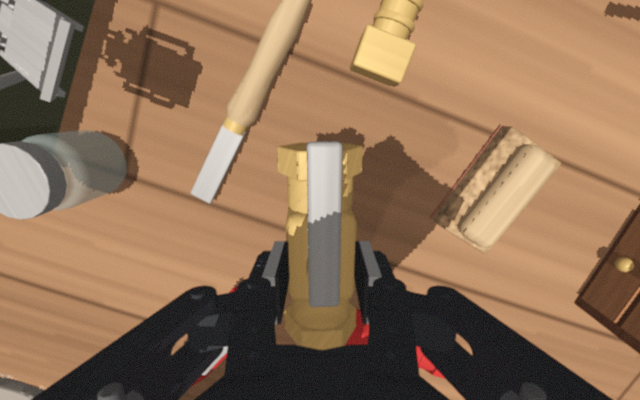

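The wrist view shows the valve held level, with its body from about (320,148) to (320,345) and the handle's near end at (324,305). I'll check the offset along the tool before placing.

```bash
python3 -c "
from h import *
c=load('wrist'); o=np.array([.4664,-.261,.1097-.006]); v=R.from_euler('z',20,degrees=True)
for d in(0,7,14):
  print(d,proj(c,[v.apply(np.array([a[0]+d,a[1],a[2]])/1e3)+o for a in [(62,0,60),(-12,0,60),(56,0,40),(-56,0,40),(0,18,20),(0,-18,20)]]).round(0).tolist())"
```

```text
0 [[319.0, 138.0], [320.0, 306.0], [319.0, 148.0], [320.0, 351.0], [287.0, 244.0], [351.0, 244.0]]
7 [[319.0, 119.0], [319.0, 292.0], [319.0, 132.0], [320.0, 341.0], [287.0, 232.0], [352.0, 232.0]]
14 [[319.0, 99.0], [319.0, 278.0], [319.0, 115.0], [320.0, 330.0], [286.0, 220.0], [352.0, 220.0]]
```

>>> arm_command(
  commands=[0,0,-0.05,0,0,0,0.2,0.02,-0.025,-0.09,0,0,4,0.2,0.05,-0.06,-0.12,0,0,8,0.2,0.08,-0.1,-0.12,0,0,14,0.2,0.11,-0.135,-0.12,0,0,19,0.2,0.14,-0.17,-0.12,0,0,24,0.2,0.17,-0.21,-0.12,0,0,27.4,0.2,0.205,-0.248,-0.12,0,0,27.4,0.2],
)

```text
t: 3.5
eef_pos: [0.5684, 0.044, 0.2222]
tool_rot: [0.001, 0.998, -0.065, -0.002]
contact_force: [1.3, 0.1, -7.0]
gripper_width: 0.392
grasp_force: 63.8
```

>>> arm_command(
  commands=[0,0,0,0,0,0,0.2,0,0,0,0,0,0,0.2,0,0,0,0,0,0,0.2],
)

```text
t: 3.8
eef_pos: [0.5688, 0.0409, 0.2226]
tool_rot: [0.001, 0.998, -0.065, -0.002]
contact_force: [0.5, -0.0, -7.0]
gripper_width: 0.394
grasp_force: 63.9
```

```bash
python3 -c "
from h import *
y=np.degrees(np.load('box.npy')[2])-90
plan([(bw(0,-43,240),down(y)),(bw(0,-43,36),down(y))])
c=grab('top'); s=grab('side'); f=lambda im,u,v,w,h,k:cv2.resize(im[v:v+h,u:u+w],None,fx=k,fy=k,interpolation=cv2.INTER_CUBIC)
png(np.hstack([f(c['img'],235,120,130,130,3),f(s['img'],270,130,130,130,3)]),'pics/over.png')"
```

```text
t 3.8 eef [0.5688 0.0409 0.2226] q [ 0.01  0.3  -0.23  1.77  0.08  1.08 -1.95]
[  4.3  -1.9 -17.4] mm [ 0.1  0.2 -0. ] deg  dist 18
[  5.   -2.2 186.6] mm [ 0.1  0.2 -0. ] deg  dist 187
```

View pics/over.png

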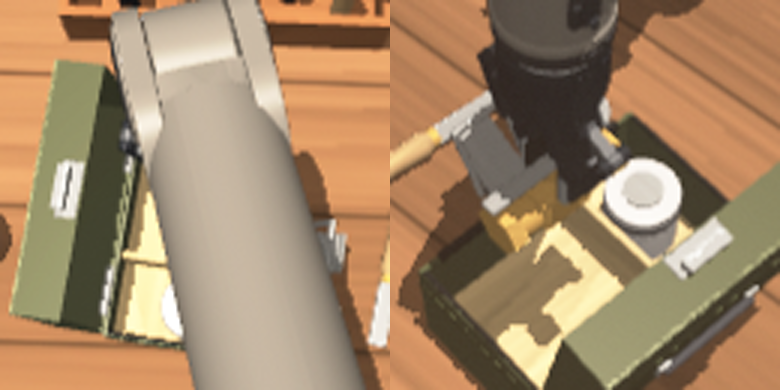

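The valve hangs over the empty compartment, clear of the lid and filter. I'll lower it.

>>> arm_command(
  commands=[0.005,-0.002,0.03,0,0,0,0.2,0.005,-0.002,0.065,0,0,0,0.2,0.005,-0.002,0.1,0,0,0,0.2,0.005,-0.002,0.13,0,0,0,0.2,0.005,-0.002,0.155,0,0,0,0.2,0.005,-0.002,0.175,0,0,0,0.2,0.005,-0.002,0.186,0,0,0,0.2,0.005,-0.002,0.186,0,0,0,0.2],
)

```text
t: 4.7
eef_pos: [0.5741, 0.0426, 0.037]
tool_rot: [0.0, 0.998, -0.065, -0.001]
contact_force: [-0.8, 0.4, -5.9]
gripper_width: 0.392
grasp_force: 63.9
```

>>> arm_command(
  commands=[0,0,0.002,0,0,0,0.2,0,0,0.002,0,0,0,0.2,0,0,0.002,0,0,0,0.45,0,0,0.002,0,0,0,0.65,0,0,0.002,0,0,0,0.7,0,0,0.002,0,0,0,0.7,0,0,0.002,0,0,0,0.7,0,0,0.002,0,0,0,0.7],
)

```text
t: 5.5
eef_pos: [0.5754, 0.0438, 0.0365]
tool_rot: [-0.0, 0.998, -0.064, 0.0]
contact_force: [1.2, 0.1, 1.4]
gripper_width: 0.703
grasp_force: 0.0
```

>>> arm_command(
  commands=[0,0,-0.02,0,0,0,0.7,0,0,-0.05,0,0,0,0.7,0,0,-0.1,0,0,0,0.7,0,0,-0.15,0,0,0,0.7,0,0,-0.2,0,0,0,0.7,0,0,-0.25,0,0,0,0.3,0,0,-0.3,0,0,0,0,0,0,-0.31,0,0,0,0],
)

```text
t: 6.3
eef_pos: [0.5779, 0.0444, 0.3534]
tool_rot: [-0.001, 0.998, -0.064, 0.005]
contact_force: [0.1, 0.8, -0.4]
gripper_width: 0.193
grasp_force: 0.0
```

```bash
python3 -c "
from h import *
y=np.degrees(np.load('box.npy')[2])-90
for i in (0,):
  plan([(bw(190,0,340),down(y)),(bw(190,0,220),down(y))])
p=np.load('box.npy')
def L(th,r,n): return (75-r*np.cos(th)+n*np.sin(th),0,108+r*np.sin(th)+n*np.cos(th))
for th in(1.75,1.5,1.2,.9,.6,.3,.1,.03): print(th,np.round(L(th,130,48)))"
```

```text
t 6.3 eef [0.5779 0.0444 0.3534] q [ 0.01  0.22 -0.24  1.58  0.05  1.34 -1.93]
[ -47.3 -187.2   13.4] mm [-0.2 -0.6  0. ] deg  dist 194
[ -48.6 -186.8  133.4] mm [-0.2 -0.6  0. ] deg  dist 235
1.75 [145.   0. 227.]
1.5 [114.   0. 241.]
1.2 [ 73.   0. 247.]
0.9 [ 32.   0. 240.]
0.6 [ -5.   0. 221.]
0.3 [-35.   0. 192.]
0.1 [-50.   0. 169.]
0.03 [-54.   0. 160.]
```

>>> arm_command(
  commands=[-0.012,-0.047,0.003,0,0,0,0,-0.024,-0.095,0.006,0,0,0,0,-0.036,-0.14,0.01,0,0,0,0,-0.047,-0.187,0.013,0,0,0,0,-0.047,-0.187,0.05,0,0,0,0,-0.048,-0.187,0.09,0,0,0,0,-0.048,-0.187,0.127,0,0,0,0,-0.048,-0.187,0.127,0,0,0,0],
)

```text
t: 7.1
eef_pos: [0.5481, 0.2334, 0.2135]
tool_rot: [0.003, 0.998, -0.064, -0.005]
contact_force: [-0.5, -1.1, -0.9]
gripper_width: -0.003
grasp_force: 0.0
```

```bash
cat > lat.py <<'E'
from fit import *
t=grab('top')
q=np.load('box.npy')
E
python3 -c "
from h import *
y=np.degrees(np.load('box.npy')[2])-90
plan([(bw(x,0,z),down(y)) for x,z in [(160,230),(129,241),(88,246),(47,239),(10,220),(-20,191),(-37,168),(-42,159)]])"
```

```text
t 7.1 eef [0.5481 0.2334 0.2135] q [-0.25  0.37 -0.34  1.71  0.13  1.1  -2.32]
[  6.5  26.4 -16.4] mm [0.4 0.5 0. ] deg  dist 32
[  6.4  57.5 -27.2] mm [0.4 0.5 0. ] deg  dist 64
[  6.3  98.5 -31.9] mm [0.4 0.5 0. ] deg  dist 104
[  6.3 139.5 -24.7] mm [0.4 0.5 0. ] deg  dist 142
[  6.5 176.3  -5.5] mm [0.4 0.5 0. ] deg  dist 177
[  6.7 206.2  23.7] mm [0.4 0.5 0. ] deg  dist 208
[  6.9 223.   46.8] mm [0.4 0.5 0. ] deg  dist 228
[  7.  228.   55.8] mm [0.4 0.5 0. ] deg  dist 235
```

>>> arm_command(
  commands=[0.006,0.013,-0.016,0,0,0,0,0.006,0.026,-0.018,0,0,0,0,0.006,0.042,-0.023,0,0,0,0,0.006,0.058,-0.027,0,0,0,0,0.006,0.078,-0.031,0,0,0,0,0.006,0.098,-0.032,0,0,0,0,0.006,0.12,-0.029,0,0,0,0,0.006,0.139,-0.025,0,0,0,0],
)

```text
t: 7.9
eef_pos: [0.5395, 0.0945, 0.2451]
tool_rot: [0.0, 0.998, -0.065, 0.001]
contact_force: [-0.6, -0.1, 0.3]
gripper_width: -0.005
grasp_force: 0.0
```

```bash
python3 -c "
from h import *
y=np.degrees(np.load('box.npy')[2])-90
plan([(bw(x,0,z),down(y)) for x,z in [(10,220),(-20,191),(-37,168),(-42,159)]])"
```

```text
t 7.9 eef [0.5395 0.0945 0.2451] q [-0.05  0.25 -0.29  1.8   0.08  1.11 -2.06]
[-2.7 37.5 25.1] mm [ 0.  -0.1 -0.1] deg  dist 45
[-2.7 67.5 54.1] mm [ 0.  -0.1 -0.1] deg  dist 87
[-2.7 84.5 77.1] mm [ 0.  -0.1 -0.1] deg  dist 114
[-2.7 89.5 86.1] mm [ 0.  -0.1 -0.1] deg  dist 124
```

```bash
python3 -c "
from h import *
s=grab('side');f=lambda im,u,v,w,h,k:cv2.resize(im[v:v+h,u:u+w],None,fx=k,fy=k,interpolation=cv2.INTER_CUBIC)
t=grab('top');png(np.hstack([f(s['img'],260,120,160,170,3),f(t['img'],235,120,100,170,3)]),'pics/lid1.png')"
```

```text
(no output)
```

View pics/lid1.png

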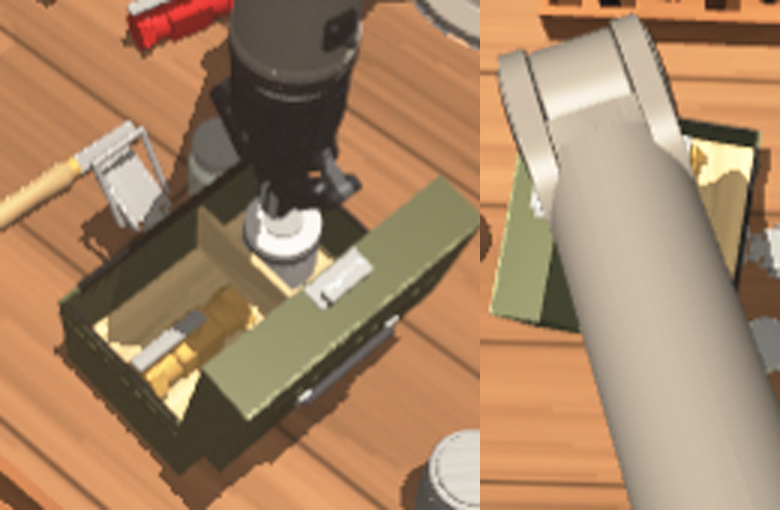

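```bash
python3 -c "
from fit import *
s=load('side');p=np.load('box.npy')
F=lambda u,v:np.array([260+u/3,120+v/3])
obs=[(120,108,F(440,177)),(-120,156,F(250,418)),(-120,108,F(204,366))]
for th in(1.4,1.5,1.6,1.7,1.75,1.8): print(th,[ (proj(s,W(p,lidp(th,-75,y,z)))[0]-uv).round(1).tolist() for y,z,uv in obs])
print('tip',proj(s,[[.5395,.0945,.2451]]), F(285,215))
from station import get_obs;print(get_obs()['contact_force'])
"
```

```text
1.4 [[-16.3, -15.7], [-17.6, -20.3], [-17.3, -16.5]]
1.5 [[-11.4, -12.1], [-12.6, -14.5], [-12.7, -12.1]]
1.6 [[-6.6, -8.1], [-7.7, -8.5], [-7.9, -7.4]]
1.7 [[-1.9, -3.6], [-2.9, -2.4], [-3.1, -2.2]]
1.75 [[0.4, -1.3], [-0.7, 0.7], [-0.7, 0.5]]
1.8 [[2.7, 1.2], [1.6, 3.7], [1.6, 3.2]]
tip [[350.43737763 195.71767409]] [355.         191.66666667]
[-0.84134174 -0.18905289  0.16662578]
```

The picture shows the lid still at 1.75 rad at crop (340,290), so the finger passed over its edge: the previous reading was taken before the arm had settled. I'll go back behind the lid, come in lower, and let the arm settle.

>>> arm_command(
  commands=[0,0,-0.045,0,0,0,0,0,-0.02,-0.08,0,0,0,0,0,-0.065,-0.09,0,0,0,0,0,-0.11,-0.09,0,0,0,0,0,-0.15,-0.08,0,0,0,0,0,-0.15,-0.04,0,0,0,0,0,-0.15,0,0,0,0,0,0,-0.15,0.035,0,0,0,0],
)

```text
t: 8.8
eef_pos: [0.5583, 0.2463, 0.208]
tool_rot: [-0.0, 0.998, -0.064, -0.0]
contact_force: [0.3, -0.1, 0.4]
gripper_width: -0.001
grasp_force: 0.0
```

>>> arm_command(
  commands=[0,0,0,0,0,0,0,0,0,0,0,0,0,0,0,0,0,0,0,0,0],
)

```text
t: 9.1
eef_pos: [0.5604, 0.2466, 0.2121]
tool_rot: [-0.001, 0.998, -0.064, 0.002]
contact_force: [-0.0, 0.2, 0.2]
gripper_width: 0.002
grasp_force: 0.0
```

```bash
python3 -c "
from h import *
y=np.degrees(np.load('box.npy')[2])-90
def L(th,r,n=48): return (75-r*np.cos(th)+n*np.sin(th)+14.5,108+r*np.sin(th)+n*np.cos(th))
plan([(bw(L(th,120)[0],0,L(th,120)[1]),down(y)) for th in (1.75,1.6,1.45,1.3,1.15,1.0,.85,.7,.55,.4,.25,.1,.02)])"
```

```text
t 9.1 eef [0.5604 0.2466 0.2121] q [-0.25  0.39 -0.35  1.69  0.15  1.09 -2.34]
[-3.8 42.8 -5.5] mm [-0.1 -0.2  0. ] deg  dist 43
[ -3.8  60.  -14.6] mm [-0.1 -0.2  0. ] deg  dist 62
[ -3.8  78.2 -21. ] mm [-0.1 -0.2  0. ] deg  dist 81
[ -3.8  97.3 -24.6] mm [-0.1 -0.2  0. ] deg  dist 100
[ -3.8 116.6 -25.3] mm [-0.1 -0.2  0. ] deg  dist 119
[ -3.8 135.9 -23.1] mm [-0.1 -0.2  0. ] deg  dist 138
[ -3.8 154.6 -18.1] mm [-0.1 -0.2  0. ] deg  dist 156
[ -3.9 172.3 -10.3] mm [-0.1 -0.2  0. ] deg  dist 173
[ -3.9 188.7  -0. ] mm [-0.1 -0.2  0. ] deg  dist 189
[ -3.9 203.3  12.7] mm [-0.1 -0.2  0. ] deg  dist 204
[ -4.  215.9  27.4] mm [-0.1 -0.2  0. ] deg  dist 218
[ -4.  226.2  43.8] mm [-0.1 -0.2  0. ] deg  dist 230
[ -4.1 230.6  53.1] mm [-0.1 -0.2  0. ] deg  dist 237
```

>>> arm_command(
  commands=[-0.004,0.02,0,0,0,0,0,-0.004,0.04,0,0,0,0,0,-0.004,0.06,-0.007,0,0,0,0,-0.004,0.08,-0.014,0,0,0,0,-0.004,0.095,-0.018,0,0,0,0,-0.004,0.095,-0.018,0,0,0,0],
)

```text
t: 9.7
eef_pos: [0.5442, 0.1504, 0.2298]
tool_rot: [-0.0, 0.998, -0.066, 0.002]
contact_force: [1.2, 0.9, 0.1]
gripper_width: 0.003
grasp_force: 0.0
```

>>> arm_command(
  commands=[0,0.015,-0.002,0,0,0,0,0,0.03,0,0,0,0,0,0,0.045,0.003,0,0,0,0,0,0.06,0.008,0,0,0,0],
)

```text
t: 10.1
eef_pos: [0.5377, 0.093, 0.2249]
tool_rot: [-0.001, 0.998, -0.064, 0.003]
contact_force: [-8.0, -3.8, 33.7]
gripper_width: -0.002
grasp_force: 16.1
```

```bash
cat > lidth.py <<'E'
from fit import *
s=grab('side');p=np.load('box.npy')
from station import get_obs;o=get_obs();print(o['t'],o['eef_pos'],o['contact_force'].round(1))
# front face olive-light brightness: compare with model by edge contrast over theta
g=s['img'].astype(float); hsv=cv2.cvtColor(s['img'],cv2.COLOR_RGB2HSV)
m=((hsv[...,0]>30)&(hsv[...,0]<50)&(hsv[...,1]>60)&(hsv[...,2]>90)).astype(np.uint8)
best=[]
for th in np.arange(0,1.85,.05):
    q=[proj(s,W(p,lidp(th,x,y,z)))[0] for x,y,z in((-75,-120,108),(-75,120,108),(-75,120,156),(-75,-120,156))]
    q2=[proj(s,W(p,lidp(th,x,y,z)))[0] for x,y,z in((75,-120,156),(75,120,156),(-75,120,156),(-75,-120,156))]
    k=np.zeros(m.shape,np.uint8)
    for a in(q,q2):
        a=np.array(a); n=(a[1]-a[0])[0]*(a[2]-a[1])[1]-(a[1]-a[0])[1]*(a[2]-a[1])[0]
        cv2.fillPoly(k,[np.int32(a.round())],1)
    best.append(((k&m).sum()/max(1,(k|m)[150:290,270:430].sum()),round(th,2)))
print(sorted(best)[-4:])
E
python3 lidth.py
```

```text
10.15 [0.53721555 0.08865851 0.22367095] [-7.4 -6.5 26.5]
[(np.float64(0.0006800408024481469), np.float64(1.2)), (np.float64(0.0006946856547412296), np.float64(1.25)), (np.float64(0.0007029053420805998), np.float64(1.55)), (np.float64(0.0007462686567164179), np.float64(1.8))]
```

```bash
python3 - <<'E'
from fit import *
b=cv2.imread('pics/boxs.png'); print('olive BGR',[b[v,u].tolist() for u,v in((300,350),(500,150),(100,400))])
s=load('side');p=np.load('box.npy'); im=s['img'].astype(int)
o=cv2.imread('pics/side0.png'); o=cv2.resize(o,(640,400),interpolation=cv2.INTER_AREA)[:,:,::-1].astype(int)
def M(im):
    r,g,b=im[...,0],im[...,1],im[...,2]; return (g>r+3)&(g-b>15)&(g>85)
for n,i in(('old',o),('new',im)):
    m=M(i)[150:290,270:430]; v,u=np.nonzero(m); print(n,m.sum(),u.min()+270,u.max()+270,v.min()+150,v.max()+150, u.mean()+270,v.mean()+150)
print('pred front-face centre', {th:proj(s,W(p,lidp(th,-75,0,132)))[0].round(0).tolist() for th in(1.75,1.5,1.2,1,.8,.6)})
print('pred top-face centre', {th:proj(s,W(p,lidp(th,0,0,156)))[0].round(0).tolist() for th in(1.75,1.5,1.2,1,.8,.6)})
m=M(im)
for v in range(150,290,5): print(v,''.join('#' if m[v,u] else '.' for u in range(270,430,2)))
E
```

```text
olive BGR [[113, 152, 156], [96, 134, 137], [43, 60, 71]]Traceback (most recent call last):
  File "<stdin>", line 8, in <module>
    return umr_minimum(a, axis, None, out, keepdims, initial, where)
ValueError: zero-size array to reduction operation minimum which has no identity
```

```bash
cat > asc.py <<'E'
from fit import *
def M(im):
    im=im.astype(int); r,g,b=im[...,0],im[...,1],im[...,2]; return (abs(r-g)<14)&(g-b>22)&(g-b<60)&(g>75)&(g<190)
def asc(im,u0,u1,v0,v1,du=2,dv=5):
    m=M(im)
    for v in range(v0,v1,dv): print(v,''.join('#' if m[v,u] else '.' for u in range(u0,u1,du)))
E
python3 - <<'E'
from asc import *
s=load('side');p=np.load('box.npy')
print('front', {th:proj(s,W(p,lidp(th,-75,0,132)))[0].round(0).tolist() for th in(1.75,1.5,1.2,1,.8,.6)})
print('top', {th:proj(s,W(p,lidp(th,0,0,156)))[0].round(0).tolist() for th in(1.75,1.5,1.2,1,.8,.6)})
print('tip',proj(s,[[.5372,.0887,.2237]]).round())
o=cv2.resize(cv2.imread('pics/side0.png'),(640,400),interpolation=cv2.INTER_AREA)[:,:,::-1]
asc(o,280,430,150,290); asc(s['img'],280,430,150,290)
E
```

```text
front {1.75: [376.0, 217.0], 1.5: [365.0, 204.0], 1.2: [350.0, 191.0], 1: [341.0, 185.0], 0.8: [333.0, 181.0], 0.6: [326.0, 179.0]}
top {1.75: [376.0, 236.0], 1.5: [371.0, 228.0], 1.2: [364.0, 219.0], 1: [358.0, 214.0], 0.8: [353.0, 209.0], 0.6: [348.0, 205.0]}
tip [[349. 198.]]
150 ...........................................................................
155 ...........................................................................
160 ...........................................................................
165 ...........................................................................
170 ...........................................................................
175 ...........................................................................
180 ...............................................................##..........
185 ............................................................#######........
190 .........................................................############......
195 ......................................................################.....
200 ................
[... 2959 characters left out ...]
.....#####################..................................
250 .....................#################.....................................
255 ......................#############........................................
260 ........................#######............................................
265 .........................####..............................................
270 ...........................................................................
275 ...........................................................................
280 ...........................................................................
285 ...........................................................................
```

```bash
python3 - <<'E'
from asc import *
s=load('side');p=np.load('box.npy')
for th in(1.2,1.0,.9,.8,.7,.6,.4): print(th,[proj(s,W(p,lidp(th,*a)))[0].round(0).tolist() for a in((-75,-120,156),(-75,120,156),(75,120,156),(75,-120,156))],'surf at x43', )
e=[.5372-p[0],.0887-p[1]];c,sn=np.cos(p[2]),np.sin(p[2]);print('tip box',(c*e[0]+sn*e[1])*1e3,(-sn*e[0]+c*e[1])*1e3)
E
```

```text
1.2 [[316.0, 229.0], [396.0, 165.0], [404.0, 211.0], [332.0, 272.0]] surf at x43
1.0 [[306.0, 220.0], [386.0, 158.0], [403.0, 208.0], [331.0, 269.0]] surf at x43
0.9 [[301.0, 216.0], [381.0, 155.0], [403.0, 207.0], [330.0, 268.0]] surf at x43
0.8 [[297.0, 213.0], [376.0, 153.0], [402.0, 205.0], [329.0, 266.0]] surf at x43
0.7 [[293.0, 211.0], [372.0, 151.0], [401.0, 204.0], [328.0, 265.0]] surf at x43
0.6 [[290.0, 209.0], [368.0, 150.0], [400.0, 202.0], [327.0, 263.0]] surf at x43
0.4 [[284.0, 207.0], [360.0, 150.0], [398.0, 199.0], [324.0, 260.0]] surf at x43
tip box 41.44125829303819 -1.1424886824703855
```

>>> arm_command(
  commands=[0,0,-0.03,0,0,0,0,0,0.01,-0.035,0,0,0,0,0,0.022,-0.025,0,0,0,0,0,0.03,-0.01,0,0,0,0,0,0.036,-0.001,0,0,0,0,0,0.044,0.007,0,0,0,0],
)

```text
t: 10.75
eef_pos: [0.5286, 0.0442, 0.2138]
tool_rot: [0.003, 0.998, -0.065, -0.001]
contact_force: [-15.4, -16.3, 38.2]
gripper_width: 0.001
grasp_force: 20.5
```

>>> arm_command(
  commands=[0,0.006,0.007,0,0,0,0,0,0.012,0.015,0,0,0,0,0,0.02,0.024,0,0,0,0,0,0.028,0.034,0,0,0,0],
)

```text
t: 11.15
eef_pos: [0.5233, 0.0021, 0.1824]
tool_rot: [0.011, 0.997, -0.07, -0.002]
contact_force: [-25.0, -47.9, 55.2]
gripper_width: -0.0
grasp_force: 35.2
```

```bash
python3 - <<'E'
from asc import *
s=grab('side');p=np.load('box.npy')
from station import get_obs;o=get_obs();e=o['eef_pos']-[p[0],p[1],0];c,sn=np.cos(p[2]),np.sin(p[2]);print('tip box',(c*e[0]+sn*e[1])*1e3,(-sn*e[0]+c*e[1])*1e3,e[2],o['contact_force'].round(1))
for th in(.8,.6,.4,.3,.2,.1,.03): print(th,[proj(s,W(p,lidp(th,*a)))[0].round(0).tolist() for a in((-75,-120,156),(-75,120,156),(75,120,156),(75,-120,156))])
asc(s['img'],270,420,140,280)
E
```

```text
tip box -48.661652393874 1.6586677278319908 0.18033340853451355 [-19.9 -44.3  44.8]
0.8 [[297.0, 213.0], [376.0, 153.0], [402.0, 205.0], [329.0, 266.0]]
0.6 [[290.0, 209.0], [368.0, 150.0], [400.0, 202.0], [327.0, 263.0]]
0.4 [[284.0, 207.0], [360.0, 150.0], [398.0, 199.0], [324.0, 260.0]]
0.3 [[282.0, 207.0], [357.0, 151.0], [397.0, 197.0], [323.0, 258.0]]
0.2 [[280.0, 207.0], [355.0, 152.0], [396.0, 196.0], [322.0, 256.0]]
0.1 [[278.0, 208.0], [352.0, 153.0], [394.0, 194.0], [320.0, 255.0]]
0.03 [[278.0, 209.0], [351.0, 155.0], [393.0, 193.0], [319.0, 254.0]]
140 ...........................................................................
145 ...........................................................................
150 ...........................................................................
155 ............................................#####..........................
160 .........................................##########........................
165 .....................................###############.......................
170 .......................................#########
[... 1007 characters left out ...]
...###########################..............................
240 ....................######################.................................
245 ......................#################....................................
250 ........................############.......................................
255 ..........................#######..........................................
260 ............................##.............................................
265 ...........................................................................
270 ...........................................................................
275 ...........................................................................
```

```bash
python3 - <<'E'
from h import *
s=load('side');w=grab('wrist');f=lambda im,u,v,ww,h,k:cv2.resize(im[v:v+h,u:u+ww],None,fx=k,fy=k,interpolation=cv2.INTER_CUBIC)
a=f(s['img'],265,110,145,170,3.5)
b=cv2.resize(w['img'],(290,181))
t=grab('top'); cc=f(t['img'],235,135,116,165,2.5)[:595-181,:290]
b=np.vstack([b,cc,np.zeros((595-181-cc.shape[0],290,3),np.uint8)])
png(np.hstack([a[:595],b]),'pics/last.png')
E
```

```text
(no output)
```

View pics/last.png

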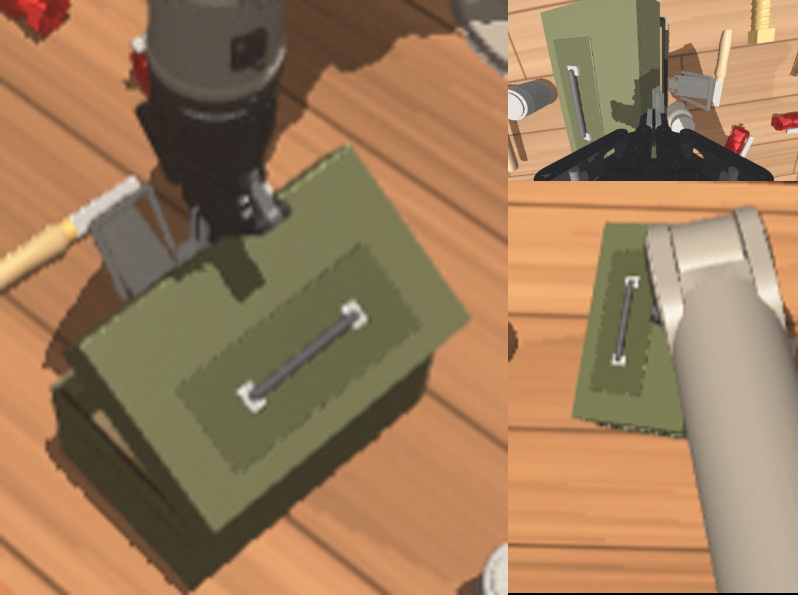

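The picture shows the lid at about 0.4 rad, with the finger slid off its front edge near side crop (240,235). I'll lift clear and press again farther back, between the handle and the edge.

>>> arm_command(
  commands=[0,0.006,-0.02,0,0,0,0,0,0.006,-0.06,0,0,0,0,0,-0.01,-0.08,0,0,0,0,0,-0.03,-0.08,0,0,0,0,0,-0.03,-0.08,0,0,0,0,0,-0.03,-0.08,0,0,0,0],
)

```text
t: 11.9
eef_pos: [0.5289, 0.05, 0.2568]
tool_rot: [0.001, 0.998, -0.064, -0.001]
contact_force: [-0.7, -0.1, 0.2]
gripper_width: 0.004
grasp_force: 0.0
```

```bash
cat > st.py <<'E'
from asc import *
import sys
s=grab('side');p=np.load('box.npy')
from station import get_obs;o=get_obs();e=o['eef_pos']-[p[0],p[1],0];c,sn=np.cos(p[2]),np.sin(p[2]);print(o['t'],'tip box',(c*e[0]+sn*e[1])*1e3,(-sn*e[0]+c*e[1])*1e3,e[2]*1e3,o['contact_force'].round(1))
m=M(s['img'])[130:285,265:420].astype(float)
out=[]
for th in np.arange(0,1.3,.02):
    k=np.zeros((400,640),np.uint8)
    for xs in([(75,156),(-75,156)],):
        a=[proj(s,W(p,lidp(th,x,y,z)))[0] for (x,z),y in((xs[0],-120),(xs[0],120),(xs[1],120),(xs[1],-120))]
        cv2.fillPoly(k,[np.int32(np.round(a))],1)
    k=k[130:285,265:420]; out.append(((k*m).sum()/((k+m)>0).sum(),round(th,2)))
print('lid theta',sorted(out)[-3:])
E
python3 st.py; python3 -c "
from h import *
y=np.degrees(np.load('box.npy')[2])-90
plan([(bw(x,0,z),down(y)) for x,z in((-12,197),(-28,178),(-38,159))])"
```

```text
11.95 tip box 1.4628013371647974 1.9761367535776824 256.89166972313274 [0.  0.3 1.2]
lid theta [(np.float64(0.7835197731211596), np.float64(0.54)), (np.float64(0.7875993640699523), np.float64(0.5)), (np.float64(0.7878692646134506), np.float64(0.52))]
t 11.95 eef [0.529  0.0495 0.2569] q [ 0.04  0.21 -0.29  1.81  0.07  1.13 -1.97]
[ 2.1 13.4 59.9] mm [ 0.1  0.1 -0. ] deg  dist 61
[ 2.2 29.4 78.9] mm [ 0.1  0.1 -0. ] deg  dist 84
[ 2.2 39.3 97.9] mm [ 0.1  0.1 -0. ] deg  dist 106
```

>>> arm_command(
  commands=[0.002,-0.005,0.035,0,0,0,0,0.002,-0.005,0.047,0,0,0,0,0.002,0.004,0.058,0,0,0,0,0.002,0.0125,0.068,0,0,0,0,0.002,0.018,0.076,0,0,0,0,0.002,0.0235,0.084,0,0,0,0,0.002,0.027,0.09,0,0,0,0,0.002,0.03,0.096,0,0,0,0],
)

```text
t: 12.75
eef_pos: [0.5284, 0.0201, 0.1624]
tool_rot: [0.0, 0.998, -0.064, 0.001]
contact_force: [-0.3, -0.6, 3.4]
gripper_width: -0.008
grasp_force: 1.3
```

```bash
python3 st.py
```

```text
12.8 tip box -28.203638794190642 -0.5885952421723507 161.34256272359326 [ 1.6 -0.1  0.9]
lid theta [(np.float64(0.7902627760760922), np.float64(0.32)), (np.float64(0.7965191932335719), np.float64(0.3)), (np.float64(0.7968269386433544), np.float64(0.28))]
```

>>> arm_command(
  commands=[0,0.001,0.002,0,0,0,0,0,0.002,0.004,0,0,0,0,0,0.002,0.005,0,0,0,0,0,0.002,0.005,0,0,0,0],
)

```text
t: 13.2
eef_pos: [0.5277, 0.0189, 0.1573]
tool_rot: [-0.0, 0.998, -0.064, 0.0]
contact_force: [0.3, 0.2, 0.3]
gripper_width: 0.007
grasp_force: 0.3
```

```bash
python3 st.py; python3 - <<'E'
from asc import *
s=load('side');p=np.load('box.npy')
for th in(.3,.1,.03): print(th,[proj(s,W(p,lidp(th,*a)))[0].round(0).tolist() for a in((-75,-120,156),(-75,120,156),(75,120,156),(75,-120,156),(-75,-120,108))])
asc(s['img'],270,420,140,280,2,4)
E
```

```text
13.25 tip box -28.854192738591593 -0.6693764970629899 157.3091988065137 [-0.1  0.6  1.7]
lid theta [(np.float64(0.7777235772357723), np.float64(0.24)), (np.float64(0.7844164347683745), np.float64(0.26)), (np.float64(0.7846128608923885), np.float64(0.22))]
0.3 [[282.0, 207.0], [357.0, 151.0], [397.0, 197.0], [323.0, 258.0], [279.0, 212.0]]
0.1 [[278.0, 208.0], [352.0, 153.0], [394.0, 194.0], [320.0, 255.0], [279.0, 217.0]]
0.03 [[278.0, 209.0], [351.0, 155.0], [393.0, 193.0], [319.0, 254.0], [279.0, 218.0]]
140 ...........................................................................
144 ...........................................................................
148 ...........................................................................
152 ...........................................................................
156 .........................................####..............................
160 ......................................#########............................
164 .....................................############..........................
168 ........................
[... 1511 characters left out ...]
......##############........................................
248 ......................###########..........................................
252 ........................######.............................................
256 ..........................##...............................................
260 ...........................................................................
264 ...........................................................................
268 ...........................................................................
272 ...........................................................................
276 ...........................................................................
```

>>> arm_command(
  commands=[0,0.001,0.003,0,0,0,0,0,0.002,0.006,0,0,0,0,0,0.002,0.008,0,0,0,0],
)

```text
t: 13.55
eef_pos: [0.5274, 0.0163, 0.1491]
tool_rot: [0.0, 0.998, -0.064, -0.0]
contact_force: [-1.0, -1.0, 2.6]
gripper_width: 0.002
grasp_force: 1.2
```

>>> arm_command(
  commands=[0,0,0.002,0,0,0,0,0,0,0.004,0,0,0,0],
)

```text
t: 13.75
eef_pos: [0.5275, 0.0166, 0.1452]
tool_rot: [0.0, 0.998, -0.064, -0.0]
contact_force: [0.1, -1.4, 2.5]
gripper_width: 0.0
grasp_force: 1.1
```

>>> arm_command(
  commands=[0,0,0.002,0,0,0,0,0,0,0.002,0,0,0,0],
)

```text
t: 13.95
eef_pos: [0.5273, 0.0169, 0.143]
tool_rot: [-0.0, 0.998, -0.064, -0.0]
contact_force: [0.5, -0.1, -0.2]
gripper_width: -0.003
grasp_force: 0.0
```

>>> arm_command(
  commands=[0,0,0.001,0,0,0,0,0,0,0.003,0,0,0,0,0,0,0.004,0,0,0,0],
)

```text
t: 14.25
eef_pos: [0.5275, 0.0166, 0.1393]
tool_rot: [0.0, 0.998, -0.064, 0.0]
contact_force: [-0.5, -0.7, 2.4]
gripper_width: -0.003
grasp_force: 1.1
```

```bash
python3 st.py;  python3 - <<'E'
from asc import *
s=load('side')
asc(s['img'],270,420,150,264,2,4)
# dark gap / profile along lid top face -y edge to find corner
E
```

```text
14.3 tip box -31.317537537601456 -0.7210965782486699 139.13107773333283 [ 0.2 -1.4  1.3]
lid theta [(np.float64(0.7477914429239564), np.float64(0.06)), (np.float64(0.7477914429239564), np.float64(0.08)), (np.float64(0.7482409473142269), np.float64(0.12))]
150 ...........................................................................
154 ...........................................................................
158 .......................................#####...............................
162 ......................................########.............................
166 .....................................###########...........................
170 .....................................#############.........................
174 .....................................###############.......................
178 .....................................#################.....................
182 ........................................################...................
186 ........................................##################.................
190 .....................................###
[... 775 characters left out ...]
##########################..................................
234 ................#######################....................................
238 ..................##################.......................................
242 ...................###############.........................................
246 .....................###########...........................................
250 .......................######..............................................
254 .........................##................................................
258 ...........................................................................
262 ...........................................................................
```

>>> arm_command(
  commands=[0,0,0.002,0,0,0,0,0,0,0.003,0,0,0,0],
)

```text
t: 14.5
eef_pos: [0.5275, 0.0167, 0.1362]
tool_rot: [0.0, 0.998, -0.064, 0.0]
contact_force: [-0.4, -1.9, 2.2]
gripper_width: -0.001
grasp_force: 1.1
```

>>> arm_command(
  commands=[0,0,0.002,0,0,0,0,0,0,0.003,0,0,0,0],
)

```text
t: 14.7
eef_pos: [0.5274, 0.0167, 0.1332]
tool_rot: [0.0, 0.998, -0.064, -0.0]
contact_force: [0.9, -1.4, 2.6]
gripper_width: -0.003
grasp_force: 1.1
```

>>> arm_command(
  commands=[0,0,0.002,0,0,0,0,0,0,0.003,0,0,0,0],
)

```text
t: 14.9
eef_pos: [0.5276, 0.0166, 0.1309]
tool_rot: [0.0, 0.998, -0.064, 0.0]
contact_force: [-4.7, -2.4, 14.5]
gripper_width: 0.0
grasp_force: 7.3
```

>>> arm_command(
  commands=[0,0,0.001,0,0,0,0,0,0,0.001,0,0,0,0,0,0,0.001,0,0,0,0],
)

```text
t: 15.2
eef_pos: [0.5276, 0.0165, 0.1307]
tool_rot: [0.0, 0.998, -0.064, 0.0]
contact_force: [-5.1, -2.3, 15.3]
gripper_width: 0.003
grasp_force: 7.7
```

>>> arm_command(
  commands=[0,0,-0.02,0,0,0,0,0,0,-0.06,0,0,0,0,0,0,-0.1,0,0,0,0,0,0,-0.14,0,0,0,0,0,0,-0.14,0,0,0,0,0,0,-0.14,0,0,0,0],
)

```text
t: 15.8
eef_pos: [0.5277, 0.0172, 0.2698]
tool_rot: [-0.0, 0.998, -0.064, 0.001]
contact_force: [-0.5, -1.4, -0.9]
gripper_width: -0.002
grasp_force: 0.0
```

```bash
python3 st.py;  python3 - <<'E'
from asc import *
s=load('side'); p=np.load('box.npy'); asc(s['img'],270,420,150,264,2,4)
from station import get_obs;e=get_obs()['eef_pos']
im=s['img'].astype(int)
print('tcp px',proj(s,[e,e+[0,0,.03]]).round(1).tolist())
u,v=proj(s,[e])[0].round().astype(int)
for vv in range(v-36,v+14,2): print(vv,''.join('#' if im[vv,uu].max()<70 else '.' for uu in range(u-40,u+41)))
E
```

```text
15.85 tip box -30.955133720876304 -0.09290216523086649 268.4851305791596 [ 0.4 -0.2 -0.8]
lid theta [(np.float64(0.836673169001596), np.float64(0.0)), (np.float64(0.8409574468085106), np.float64(0.02)), (np.float64(0.8502045899306173), np.float64(0.04))]
150 ...........................................................................
154 ...........................................................................
158 ........................................##.................................
162 .....................................#######...............................
166 ..................................#############............................
170 ...............................##################..........................
174 .............................######################........................
178 ............................#########################......................
182 .............................##########################....................
186 .............................#############################.................
190 .............................############
[... 2964 characters left out ...]
............
165 .................................................................................
167 .................................................................................
169 .................................................................................
171 .................................................................................
173 .................................................................................
175 ......................................#..........................................
177 ...................................###...........................................
179 .................................####............................................
```

The lid is shut on its gasket at about 0.03 rad; the fingertips touch about 25 mm behind the TCP. Next I'll predict the latch geometry against the first pictures.

```bash
cat > latch.py <<'E'
from fit import *
p=np.load('box.npy')
d=lambda a:np.array([-np.sin(a),-np.cos(a)])
def geo(th,phi):
    pin=np.array([-90,80]); bp=pin+18*d(th); tip=pin+77*d(th); bar=bp+68*d(th+np.pi-phi); return bp,tip,bar
E
python3 - <<'E'
from latch import *
t,s=load('top'),load('side')
for th in(1.9,2.0,2.1):
    bp,tip,bar=geo(th,2.65); print(th,'tip',tip.round(),'bar',bar.round())
    for n,P,h in(('tip',tip,20),('bar',bar,26)):
        q=[W(p,(P[0],y,P[1])) for y in(-h,h)]
        print(n,'top crop',((proj(t,q)-[235,135])*5).round().tolist(),'side crop',((proj(s,q)-[275,155])*4).round().tolist())
E
```

```text
1.9 tip [-163.  105.] bar [-153.  136.]
tip top crop [[584.0, 321.0], [574.0, 384.0]] side crop [[51.0, 81.0], [98.0, 47.0]]
bar top crop [[576.0, 303.0], [563.0, 387.0]] side crop [[50.0, 69.0], [112.0, 25.0]]
2.0 tip [-160.  112.] bar [-148.  142.]
tip top crop [[581.0, 319.0], [571.0, 382.0]] side crop [[53.0, 78.0], [100.0, 44.0]]
bar top crop [[567.0, 300.0], [555.0, 384.0]] side crop [[55.0, 70.0], [118.0, 25.0]]
2.1 tip [-156.  119.] bar [-141.  147.]
tip top crop [[576.0, 317.0], [567.0, 380.0]] side crop [[56.0, 75.0], [103.0, 41.0]]
bar top crop [[558.0, 297.0], [545.0, 381.0]] side crop [[61.0, 71.0], [124.0, 26.0]]
```

>>> arm_command(
  commands=[0,0.045,0,0,0,0,0,0,0.09,0,0,0,0,0,0,0.135,0,0,0,0,0,0,0.154,0,0,0,0,0,0,0.154,0.045,0,0,0,0,0,0.154,0.09,0,0,0,0,0,0.154,0.13,0,0,0,0,0,0.154,0.13,0,0,0,0],
)

```text
t: 16.65
eef_pos: [0.502, -0.1349, 0.1329]
tool_rot: [-0.001, 0.998, -0.064, -0.007]
contact_force: [-0.6, -0.5, 0.3]
gripper_width: -0.0
grasp_force: 0.0
```

```bash
cat > st2.py <<'E'
from latch import *
from station import get_obs
def boxc():
    o=get_obs();e=o['eef_pos']-[p[0],p[1],0];c,sn=np.cos(p[2]),np.sin(p[2]);print(round(o['t'],2),'tip box',((c*e[0]+sn*e[1])*1e3).round(1),((-sn*e[0]+c*e[1])*1e3).round(1),(e[2]*1e3).round(1),o['contact_force'].round(1),o['q'].round(2));return o
E
python3 - <<'E'
from st2 import *
o=boxc(); s=grab('side'); e=o['eef_pos']; im=s['img'].astype(int)
u,v=proj(s,[e])[0].round().astype(int); print('tcp px',u,v)
k=lambda a:'#' if a.max()<70 else ('+' if a.max()-a.min()<30 else '.')
for vv in range(v-30,v+20,2): print(vv,''.join(k(im[vv,uu]) for uu in range(u-40,u+51)))
E
```

```text
16.65 tip box -184.8 5.1 132.9 [-0.6 -0.5  0.3] [ 0.29  0.32 -0.17  1.97  0.07  0.87 -1.62]
tcp px 289 159
129 ........................##########################.........................................
131 .........................#########################.........................................
133 ..........................#####################++##........................................
135 ...........................###################++++#........................................
137 ............................###################++++........................................
139 ................................###############++++++......................................
141 ................................################++++++#++..................................
143 .................................#############++++++++++##.................................
145 ..................................++#########+++#+++++++#..................................
147 ..................................++##############+##+.....................................
149 .............................
[... 706 characters left out ...]
..............++++++++++++++
165 ..............................................+++++++++++.++................+++++++++++++..
167 ..........................................+++++++++++++....++...............+++++++++++....
169 .......................................+++++++++++++++......++.............+++++++++.......
171 ....................................++++++++++++++++++++.....+.............+++++++.........
173 .....................................++++++++++++++++++++....++.............+++............
175 ......................................+++++++++++++++++++++...++..........++...............
177 ......................................++...+++++++++++++++++...++..........................
```

>>> arm_command(
  commands=[0.005,0,0.012,0,0,0,0,0.005,0,0.022,0,0,0,0,0.005,-0.012,0.022,0,0,0,0,0.005,-0.025,0.022,0,0,0,0,0.005,-0.037,0.022,0,0,0,0,0.005,-0.05,0.022,0,0,0,0,0.005,-0.06,0.022,0,0,0,0,0.005,-0.07,0.022,0,0,0,0],
)

```text
t: 17.5
eef_pos: [0.5224, -0.066, 0.118]
tool_rot: [-0.0, 0.998, -0.064, 0.001]
contact_force: [0.4, -0.6, 1.7]
gripper_width: 0.001
grasp_force: 1.2
```

```bash
cat > see.py <<'E'
from st2 import *
o=boxc(); s=grab('side'); im=s['img'].astype(int)
k=lambda a:'#' if a.max()<70 else ('+' if a.max()-a.min()<30 else ('o' if M(a) else '.'))
def M(a): r,g,b=a; return abs(r-g)<14 and 22<g-b<60 and 75<g<190
for vv in range(142,206,2): print(vv,''.join(k(im[vv,uu]) for uu in range(275,360)))
L=lambda x,y,z: proj(s,[W(p,(x,y,z))])[0].round().tolist()
print('keeper',L(-80,-20,133),L(-80,20,133),'bar on lid',L(-78,-29,151),L(-78,29,151),'bar start',L(-141,-29,147),L(-141,29,147),'tip lever',L(-156,-20,119),L(-156,20,119))
E
python3 see.py
```

```text
17.5 tip box -113.9 -6.3 118.0 [ 0.4 -0.6  1.7] [ 0.17  0.35 -0.19  1.98  0.09  0.82 -1.77]
142 ........###########+++++++++++++++##########.........................................
144 .........###################################.........................................
146 ..........##################################.........................................
148 ...........################################..........................................
150 ............##############################...........................................
152 ..............###########################............................................
154 ...............##########################............................................
156 ................#########################+...........................................
158 ................#####################+++##................................ooooo......
160 .................####################+++++.............+++++++.........oooooooooo....
162 .....................#################++++..........++++++++++++++..ooooooooooooooo..
164 ..............
[... 1329 characters left out ...]
oo
194 ........................ooooooooooooooooooooooooooooooooooooooooooooooooooooo+++++++o
196 .....................oooooooooooooooooooooooooooooooooooooooooooooooooooooooo++++++++
198 ...................ooooooooooooooooooooooooooooooooooooooooooooooooooooooo+++++++++++
200 ................ooooooooooooooooooooooooooooooooooooooooooooooooooooooo+++++++ooooooo
202 .............oooooooooooooooooooooooooooooooooooooooooooooooooooooooo+++++++ooooooooo
204 ...........ooooooooooooooooooooooooooooooooooooooooooooooooooooooo++++++++ooooooooooo
keeper [308.0, 190.0] [320.0, 181.0] bar on lid [306.0, 189.0] [323.0, 176.0] bar start [289.0, 173.0] [307.0, 161.0] tip lever [289.0, 174.0] [301.0, 165.0]
```

```bash
python3 - <<'E'
from latch import *
s=load('side')
L=lambda x,y,z: proj(s,[W(p,(x,y,z))])[0].round().tolist()
for th in(2.1,1.9,1.7):
  print(th,'tip',[L(*(lambda q:(q[0],y,q[1]))(geo(th,0)[1])) for y in(-20,20)])
  for phi in(2.65,2.3,2.1,2.0,1.9,1.7):
    bp,tip,bar=geo(th,phi); print('  ',phi,bar.round(),'pin',L(bp[0],-29,bp[1]),L(bp[0],29,bp[1]),'bar',L(bar[0],-29,bar[1]),L(bar[0],29,bar[1]))
print('tcp',proj(s,[[.5224,-.066,.118],[.5224,-.066,.138]]))
E
```

```text
2.1 tip [[289.0, 174.0], [301.0, 165.0]]
   2.65 [-141.  147.] pin [299.0, 194.0] [316.0, 182.0] bar [289.0, 173.0] [307.0, 161.0]
   2.3 [-119.  156.] pin [299.0, 194.0] [316.0, 182.0] bar [295.0, 177.0] [313.0, 164.0]
   2.1 [-106.  157.] pin [299.0, 194.0] [316.0, 182.0] bar [298.0, 180.0] [316.0, 167.0]
   2.0 [-99. 157.] pin [299.0, 194.0] [316.0, 182.0] bar [300.0, 182.0] [318.0, 169.0]
   1.9 [-92. 156.] pin [299.0, 194.0] [316.0, 182.0] bar [302.0, 184.0] [320.0, 171.0]
   1.7 [-79. 152.] pin [299.0, 194.0] [316.0, 182.0] bar [305.0, 188.0] [323.0, 175.0]
1.9 tip [[288.0, 175.0], [299.0, 167.0]]
   2.65 [-153.  136.] pin [299.0, 195.0] [316.0, 182.0] bar [287.0, 173.0] [304.0, 161.0]
   2.3 [-134.  148.] pin [299.0, 195.0] [316.0, 182.0] bar [291.0, 175.0] [309.0, 162.0]
   2.1 [-121.  152.] pin [299.0, 195.0] [316.0, 182.0] bar [295.0, 177.0] [312.0, 165.0]
   2.0 [-114.  153.] pin [299.0, 195.0] [316.0, 182.0] bar [296.0, 179.0] [314.0, 166.0]
   1.9 [-107.  154.] pin [299.0, 195.0] [316.0, 182.0] bar [298.0, 181.0] [316.0, 168.0]
   1.7 [-94. 152.] pin [299.0, 195.0] [316.0, 182.0] bar [302.0, 184.0] [319.0, 171.0]
1.7 tip [[287.0, 178.0], [299.0, 169.0]]
   2.65 [-163.  122.] pin [299.0, 195.0] [316.0, 183.0] bar [285.0, 173.0] [302.0, 161.0]
   2.3 [-146.  138.] pin [299.0, 195.0] [316.0, 183.0] bar [288.0, 174.0] [306.0, 162.0]
   2.1 [-134.  145.] pin [299.0, 195.0] [316.0, 183.0] bar [291.0, 176.0] [309.0, 163.0]
   2.0 [-128.  147.] pin [299.0, 195.0] [316.0, 183.0] bar [293.0, 177.0] [310.0, 164.0]
   1.9 [-121.  149.] pin [299.0, 195.0] [316.0, 183.0] bar [294.0, 178.0] [312.0, 165.0]
   1.7 [-108.  150.] pin [299.0, 195.0] [316.0, 183.0] bar [298.0, 181.0] [315.0, 168.0]
tcp [[303.64757735 181.4397099 ]
 [303.39296488 177.18243354]]
```

The bail leg is now near upright at side (315,176–184). I'll push it a little further, past upright.

>>> arm_command(
  commands=[-0.005,-0.006,-0.002,0,0,0,0,-0.005,-0.012,-0.002,0,0,0,0,-0.005,-0.018,-0.002,0,0,0,0,-0.005,-0.018,-0.002,0,0,0,0],
)

```text
t: 17.95
eef_pos: [0.519, -0.0478, 0.1193]
tool_rot: [-0.0, 0.998, -0.064, -0.0]
contact_force: [0.5, -0.2, -0.4]
gripper_width: -0.003
grasp_force: 0.0
```

```bash
python3 see.py | grep -v '^\(14\|15\|19\|20\)'
```

```text
17.95 tip box -96.3 -0.6 119.3 [ 0.5 -0.2 -0.4] [ 0.14  0.34 -0.2   1.99  0.09  0.82 -1.81]
160 ......................########################+##......+++++++.........oooooooooo....
162 .......................#####################+++##..+++++++++++++++..ooooooooooooooo..
164 .....................+++#####################++++++++++++++++++++oooooooooooooooooooo
166 ..................++++++++++#################+++++++++++++++++ooooooooooooooooooooooo
168 ...............+++++++++++++###############.+#+++++++++++++oooooooooooooooooooooooooo
170 .............+++++++++++++++.###############++#++++++++++oooooooooooooooooooooooooooo
172 ..........++++++++++++++++++++++###########+++##++++++#+ooooooooooooooooooooooooooooo
174 ...........+++++++++++++++++++++###############++++++oooooooooooooooooooooooooooooooo
176 .............++++++++++++++++++++++##############+ooooooooooooooooooooooooooooooooooo
178 ...............++++++++++++++++++++######.....o+ooooooooooooooooooooooooooooooooooooo
180 ................+++++++++++++++++++###......+oooooooooooooooooooooooooooooooooooooooo
182 .................+++++++++++++++++++++....####+oooooooooooooooooooooooooooooooooooooo
184 ...................++++++++++++++++++++#########+oooooooooooooooooooooooooooooooooooo
186 .....................++++++++++++++oooo###########+oooooooooooooooooooooooooooooooooo
188 ......................++++++++++ooooooooo#######+oooooooooooooooooooooooooooooooooooo
keeper [308.0, 190.0] [320.0, 181.0] bar on lid [306.0, 189.0] [323.0, 176.0] bar start [289.0, 173.0] [307.0, 161.0] tip lever [289.0, 174.0] [301.0, 165.0]
```

The contact force is zero and the bail leg lies toward the lid at side (319–322,178–180), so the bail has fallen inwards. I'll back off and tilt the tool for pressing the lever.

>>> arm_command(
  commands=[0,0.004,-0.03,0,0,0,0,0,0.01,-0.07,0,0,0,0,0,0.03,-0.09,8,0,0,0,0,0.05,-0.09,16,0,0,0,0,0.06,-0.09,24,0,0,0,0,0.06,-0.09,32,0,0,0,0,0.06,-0.09,35,0,0,0,0,0.06,-0.09,35,0,0,0],
)

```text
t: 18.8
eef_pos: [0.5102, -0.1115, 0.2076]
tool_rot: [-0.3, 0.951, -0.065, 0.019]
contact_force: [0.5, -0.8, -0.5]
gripper_width: -0.001
grasp_force: 0.0
```

>>> arm_command(
  commands=[0,0,0,0,0,0,0,0,0,0,0,0,0,0],
)

```text
t: 19.0
eef_pos: [0.5117, -0.1069, 0.21]
tool_rot: [-0.3, 0.952, -0.06, 0.019]
contact_force: [-0.2, 0.5, -0.1]
gripper_width: 0.003
grasp_force: 0.0
```

```bash
python3 see.py | sed -n '1p;10,33p'; python3 - <<'E'
from h import *
y=np.degrees(np.load('box.npy')[2])-90
plan([(bw(x,0,z),down(y,35,y)) for x,z in((-130,115),(-130,94),(-138,65),(-136,47),(-130,33),(-121,22),(-112,14),(-102,8),(-96,6))])
E
```

```text
19.0 tip box -155.9 -1.0 210.0 [-0.2  0.5 -0.1] [ 0.63  0.39 -0.22  1.84 -0.54  1.17 -1.  ]
158 ..........................................................................ooooo......
160 .......................................................+++++++.........oooooooooo....
162 ..........................++++......................++++++++++++++..ooooooooooooooo..
164 .......................++++++++...................+++++++++++++++oooooooooooooooooooo
166 ...................+++++++++++....................++++++++++++ooooooooooooooooooooooo
168 ...............++++++++++++.......................+++++++++oooooooooooooooooooooooooo
170 ............+++++++++++++++......................++++++++oooooooooooooooooooooooooooo
172 ..........+++++++++++++++++++.....................++++ooooooooooooooooooooooooooooooo
174 ............++++++++++++++++++....................+oooooooooooooooooooooooooooooooooo
176 .............+++++++++++++++++++................ooooooooooooooooooooooooooooooooooooo
178 ...............+++++++++++++++++++............ooooooooooooooooooooooooooooooooooooooo
180 ..............
[... 990 characters left out ...]
.oooooooooooooooooooooooooooooooooooooooooooooooooooooo+++++++ooooooooo
204 ............oooooooooooooooooooooooooooooooooooooooooooooooooooooo++++++++ooooooooooo
t 19.05 eef [ 0.5117 -0.1068  0.2101] q [ 0.63  0.39 -0.22  1.84 -0.54  1.17 -1.  ]
[-1.  33.4 92.7] mm [0.1 0.  0.2] deg  dist 99
[ -1.1  45.4 109.9] mm [0.1 0.  0.2] deg  dist 119
[ -1.1  68.6 129.1] mm [0.1 0.  0.2] deg  dist 146
[ -1.1  77.3 145. ] mm [0.1 0.  0.2] deg  dist 164
[ -1.1  80.4 159.9] mm [0.1 0.  0.2] deg  dist 179
[ -1.1  79.3 174.1] mm [0.1 0.  0.2] deg  dist 191
[ -1.1  76.5 185.8] mm [0.1 0.  0.2] deg  dist 201
[ -1.1  71.7 196.4] mm [0.1 0.  0.2] deg  dist 209
[ -1.1  68.  201.5] mm [0.1 0.  0.2] deg  dist 213
```

>>> arm_command(
  commands=[-0.001,0.015,0.045,0,0,0,0,-0.001,0.03,0.085,0,0,0,0,-0.001,0.04,0.1,0,0,0,0,-0.001,0.046,0.11,0,0,0,0,-0.001,0.052,0.115,0,0,0,0,-0.001,0.058,0.12,0,0,0,0,-0.001,0.064,0.125,0,0,0,0,-0.001,0.069,0.129,0,0,0,0],
)

```text
t: 19.85
eef_pos: [0.5131, -0.091, 0.0643]
tool_rot: [-0.3, 0.952, -0.061, 0.02]
contact_force: [0.4, 1.9, 0.9]
gripper_width: 0.002
grasp_force: 0.8
```

```bash
python3 see.py | sed -n '1p;10,33p'; python3 - <<'E'
from h import *
y=np.degrees(np.load('box.npy')[2])-90
plan([(bw(x,0,z),down(y,35,y)) for x,z in((-138,65),(-136,47),(-130,33),(-121,22),(-112,14),(-102,8),(-96,6))])
E
```

```text
19.85 tip box -139.9 -0.3 64.3 [0.4 1.9 0.9] [ 0.62  0.58 -0.25  1.94 -0.59  0.9  -0.86]
158 ..#####################...................................................ooooo......
160 ....###################................................+++++++.........oooooooooo....
162 ......################....++++......................++++++++++++++..ooooooooooooooo..
164 .........###########+..++++++++...................+++++++++++++++oooooooooooooooooooo
166 ............########++++++++++....................++++++++++++ooooooooooooooooooooooo
168 .............+++#####++++++.......................+++++++++oooooooooooooooooooooooooo
170 ............+++++#####+++........................++++++++oooooooooooooooooooooooooooo
172 ..........++++++++#####++.........................++++ooooooooooooooooooooooooooooooo
174 ...........++++++++####+++......................+.+oooooooooooooooooooooooooooooooooo
176 .............++++++++++++++++...................ooooooooooooooooooooooooooooooooooooo
178 ............+++++++++++++++++++...............ooooooooooooooooooooooooooooooooooooooo
180 .............++++
[... 859 characters left out ...]
oooooooo+++++++++++
200 ................oooooooooooooooooooooooooooooooooooooooooooooooooooooooo++++++ooooooo
202 ...............oooooooooooooooooooooooooooooooooooooooooooooooooooooo+++++++ooooooooo
204 ............oooooooooooooooooooooooooooooooooooooooooooooooooooooo++++++++ooooooooooo
t 19.9 eef [ 0.5125 -0.0912  0.0633] q [ 0.62  0.59 -0.25  1.94 -0.59  0.9  -0.86]
[ 0.2 -2.7 -0.2] mm [-0. -0. -0.] deg  dist 3
[ 0.2  6.  15.7] mm [-0. -0. -0.] deg  dist 17
[ 0.2  9.1 30.6] mm [-0. -0. -0.] deg  dist 32
[ 0.2  8.  44.8] mm [-0. -0. -0.] deg  dist 46
[ 0.2  5.3 56.5] mm [-0. -0. -0.] deg  dist 57
[ 0.2  0.5 67.2] mm [-0. -0. -0.] deg  dist 67
[ 0.2 -3.3 72.3] mm [-0. -0. -0.] deg  dist 72
```

>>> arm_command(
  commands=[0,0.003,0.007,0,0,0,0,0,0.006,0.015,0,0,0,0,0,0.008,0.023,0,0,0,0,0,0.009,0.031,0,0,0,0,0,0.009,0.031,0,0,0,0],
)

```text
t: 20.4
eef_pos: [0.5136, -0.0803, 0.0326]
tool_rot: [-0.3, 0.952, -0.061, 0.019]
contact_force: [0.4, -1.6, 1.0]
gripper_width: -0.003
grasp_force: 0.7
```

```bash
python3 see.py | sed -n '1p;12,26p'; python3 - <<'E'
from h import *
y=np.degrees(np.load('box.npy')[2])-90
plan([(bw(x,0,z),down(y,35,y)) for x,z in((-121,22),(-112,14),(-102,8),(-96,6))])
from latch import *
s=load('side');L=lambda x,y,z: proj(s,[W(p,(x,y,z))])[0].round().tolist()
for th in(2,1.6,1.3,1.0,.8,.6,.4): q=geo(th,0)[1]; print(th,L(q[0],-20,q[1]),L(q[0],20,q[1]))
print(L(-90,-20,80),L(-90,20,80))
E
```

```text
20.4 tip box -129.2 0.5 32.6 [ 0.4 -1.6  1. ] [ 0.62  0.63 -0.26  1.96 -0.6   0.83 -0.84]
162 .##################++++++#++++......................++++++++++++++...oooooooooooooo..
164 ...#############+##+#++###+++++...................+++++++++++++++oooooooooooooooooooo
166 ....######################++++....................++++++++++++ooooooooooooooooooooooo
168 ......#####################.......................++++++++++ooooooooooooooooooooooooo
170 ........##################.......................++++++++oooooooooooooooooooooooooooo
172 ..........+#############..........................++++ooooooooooooooooooooooooooooooo
174 ...........++###########........................+.+oooooooooooooooooooooooooooooooooo
176 .............+++########+.......................ooooooooooooooooooooooooooooooooooooo
178 .................+++#####+....................ooooooooooooooooooooooooooooooooooooooo
180 ..................+++#####+.................ooooooooooooooooooooooooooooooooooooooooo
182 ...................+++#####+++............ooooooooooooooooooooooooooooooooooooooooooo
184 ................
[... 180 characters left out ...]
+++++++++++++++++oooooooooooooooooooooooooooooooooooooooooooooooooooo
190 .................+++++++++++++ooooooooooooooooooooooooooooooooooooooooooooooooooooooo
t 20.45 eef [ 0.5137 -0.0801  0.0331] q [ 0.62  0.63 -0.26  1.96 -0.6   0.84 -0.84]
[ 0.5 -0.2 13.7] mm [-0.  0. -0.] deg  dist 14
[ 0.5 -3.  25.4] mm [-0.  0. -0.] deg  dist 26
[ 0.5 -7.7 36.1] mm [-0.  0. -0.] deg  dist 37
[  0.5 -11.5  41.2] mm [-0.  0. -0.] deg  dist 43
2 [288.0, 174.0] [300.0, 166.0]
1.6 [287.0, 179.0] [299.0, 171.0]
1.3 [288.0, 184.0] [300.0, 176.0]
1.0 [291.0, 190.0] [302.0, 182.0]
0.8 [294.0, 195.0] [305.0, 187.0]
0.6 [296.0, 200.0] [307.0, 191.0]
0.4 [300.0, 204.0] [311.0, 196.0]
[306.0, 198.0] [318.0, 189.0]
```

>>> arm_command(
  commands=[0,0.001,0.007,0,0,0,0,0,0,0.014,0,0,0,0,0,-0.001,0.02,0,0,0,0,0,-0.003,0.026,0,0,0,0],
)

```text
t: 20.85
eef_pos: [0.5159, -0.065, 0.0129]
tool_rot: [-0.299, 0.952, -0.062, 0.02]
contact_force: [-2.0, -7.6, -0.2]
gripper_width: -0.002
grasp_force: 2.8
```

>>> arm_command(
  commands=[0,-0.002,0.006,0,0,0,0,0,-0.005,0.012,0,0,0,0,0,-0.008,0.017,0,0,0,0],
)

```text
t: 21.15
eef_pos: [0.518, -0.0457, 0.0044]
tool_rot: [-0.301, 0.952, -0.061, 0.019]
contact_force: [-0.2, 0.2, -0.3]
gripper_width: 0.0
grasp_force: 0.0
```

```bash
python3 see.py | sed -n '1p;14,33p'; python3 - <<'E'
from h import *
y=np.degrees(np.load('box.npy')[2])-90
plan([(bw(x,0,z),down(y,35,y)) for x,z in((-102,8),(-96,6),(-85,5))])
E
```

```text
21.15 tip box -94.3 0.6 4.4 [-0.2  0.2 -0.3] [ 0.58  0.68 -0.29  1.99 -0.64  0.74 -0.83]
166 .######################++#++++....................++++++++++++ooooooooooooooooooooooo
168 ......###############++++++#......................++++++++++ooooooooooooooooooooooooo
170 ......################++++++.....................++++++++oooooooooooooooooooooooooooo
172 .......########+++######+++++....................+++++ooooooooooooooooooooooooooooooo
174 .........#################+++++++++.............+.++ooooooooooooooooooooooooooooooooo
176 ..........##################++++++#.............+oooooooooooooooooooooooooooooooooooo
178 ............#############+##+++++##...........ooooooooooooooooooooooooooooooooooooooo
180 .............######################.........ooooooooooooooooooooooooooooooooooooooooo
182 ...............####################.......ooooooooooooooooooooooooooooooooooooooooooo
184 .................##################...ooooooooooooooooooooooooooooooooooooooooooooooo
186 ....................#############..oooooooooooooooooooooooooooooooooooooooooooooooooo
188 .................
[... 319 characters left out ...]
ooooooooooo+++++++o
196 ......................oooooooooooooooooooooooooooooooooooooooooooooooooooooo+++++++++
198 ...................ooooooooooooooooooooooooooooooooooooooooooooooooooooooo++++++++++o
200 .................oooooooooooooooooooooooooooooooooooooooooooooooooooooo+++++++ooooooo
202 ..............ooooooooooooooooooooooooooooooooooooooooooooooooooooooo+++++++ooooooooo
204 ............oooooooooooooooooooooooooooooooooooooooooooooooooooooo+++++++oooooooooooo
t 21.2 eef [ 0.5178 -0.0441  0.0044] q [ 0.58  0.68 -0.29  1.99 -0.64  0.74 -0.83]
[ 1.   5.5 -8.2] mm [-0.1  0.1  0.1] deg  dist 10
[ 1.   1.7 -3.1] mm [-0.1  0.1  0.1] deg  dist 4
[ 1.1 -6.7  4. ] mm [-0.1  0.1  0.1] deg  dist 8
```

The force rose to about 8 N and then dropped to zero, so the lever snapped over. A gentle extra push will check that it is home before I retreat.

>>> arm_command(
  commands=[0,-0.004,0.003,0,0,0,0,0,-0.009,0.004,0,0,0,0,0,-0.013,0.004,0,0,0,0,0,-0.013,0.004,0,0,0,0],
)

```text
t: 21.6
eef_pos: [0.5199, -0.035, 0.0088]
tool_rot: [-0.299, 0.952, -0.061, 0.02]
contact_force: [-0.2, -1.9, -2.8]
gripper_width: 0.001
grasp_force: 1.2
```

>>> arm_command(
  commands=[0,0.02,-0.02,0,0,0,0,0,0.045,-0.05,0,0,0,0,0,0.07,-0.09,0,0,0,0,0,0.07,-0.13,0,0,0,0,0,0.07,-0.17,0,0,0,0,0,0.07,-0.21,0,0,0,0,0,0.07,-0.25,0,0,0,0,0,0.07,-0.25,0,0,0,0],
)

```text
t: 22.4
eef_pos: [0.4959, -0.2383, 0.1779]
tool_rot: [-0.297, 0.952, -0.062, 0.023]
contact_force: [-0.7, -0.2, 0.0]
gripper_width: 0.002
grasp_force: 0.0
```

```bash
python3 st.py; python3 see.py | sed -n '12,33p'; python3 - <<'E'
from st2 import *
t=grab('top'); im=t['img'].astype(int)
L=lambda x,y,z: proj(t,[W(p,(x,y,z))])[0].round(1).tolist()
print('keeper',L(-80,-20,130),L(-80,20,130),'lipouter',L(-86,0,132),'lidedge',L(-75,0,158),'legs@z100',L(-88,-29,100),L(-88,29,100),'lever home tip',L(-96,-20,5),L(-96,20,5),'bail lying on lid if unhooked',L(-78,29,151))
for v in range(180,232,1): print(v,''.join('#' if a.max()<70 else '+' if a.max()-a.min()<30 else 'o' if abs(a[0]-a[1])<14 and a[1]-a[2]>20 else '.' for a in im[v,300:380]))
E
```

```text
22.45 tip box -285.5079551479551 -1.132566564644208 175.68501852025372 [-0.9  1.  -0.9]
lid theta [(np.float64(0.9187889581478184), np.float64(0.0)), (np.float64(0.9210245464247598), np.float64(0.02)), (np.float64(0.9267901674385465), np.float64(0.04))]
162 ..........................++++......................++++++++++++++...oooooooooooooo..
164 .......................++++++++...................+++++++++++++++oooooooooooooooooooo
166 ...................+++++++++++....................++++++++++++ooooooooooooooooooooooo
168 ...............++++++++++++.......................++++++++++ooooooooooooooooooooooooo
170 ............++++++++++++.........................++++++++oooooooooooooooooooooooooooo
172 ..........+++++++++++.............................++++ooooooooooooooooooooooooooooooo
174 ............++++++................................+oooooooooooooooooooooooooooooooooo
176 .............++.................................ooooooooooooooooooooooooooooooooooooo
178 ..............................................ooooooooooooooooooooooooooooooooooooooo
180 ................................
[... 5067 characters left out ...]
++++++..............
224 oooooooooooooooooooo........................................++++++..............
225 oooooooooooooooooooo........................................+++++...............
226 oooooooooooooooooooo........+++++..........................++++++...............
227 oooooooooooooooooooo......+++++++++........................++++++...............
228 oooooooooooooooooooo....+++++++++++++......................++++++...............
229 oooooooooooooooooooo...++++++++++++++......................++++++...............
230 ooooooooooooooooooo...++++++++++++++++.....................+++++................
231 ooooooooooooooooooo...+++++++++++++++++...................++++++................
```

The top view shows the grey latch hugging the box front at (324–329,190–211), where the home lever and the bail on the keeper should be. The chisel and jar haven't moved, and the robot is clear.

```bash
python3 -c "
from station import hand_in; print(hand_in())"
```

```text
the job is handed in; nothing more can be done
None
```

I handed the job in at about 22 s: the valve is in the empty compartment, the lid is shut and the latch is fastened, judging by camera images and contact forces, but the hand-in returned no verdict.

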